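# Lid the food box and snap its four clips in opposite-corner order

### The arm

A 6-joint arm with a two-finger parallel gripper is mounted at the origin on a cart in front of the work surface, level with it; the furniture and walls round the work are solid. World frame = base frame: x ahead of the robot, y to its left, z up, the work surface at z = 0. Lengths are in m, angles in rad, forces in N, time in s.
With the tool pointing down it reaches from about 0.3 to 0.85 m from the base axis. Payload 5.4 kg.
Tool frame: the origin (TCP) lies between the finger pads; the fingertips stand 25 mm ahead of it and the grasp point (between the pads) lies 6 mm ahead of it; x points along the fingers, y is the direction in which the jaws open and shut, and the axes are right-handed (so a half turn about x gives the same grasp; the last joint's range is limited). The gripper opens to 85 mm and grips with 20 to 120 N. Pads are 22 mm wide; open, the fingers measure 114 mm over their backs; the gripper's body (76 mm by 85 mm) begins 54 mm behind the grasp point. The pads swing forward as they close: fully open they stand 13 mm farther back than shut.
Start: joints at [1.098, 0.158, 1.597, -0, 1.386, -0.21], TCP at [0.149, 0.555, 0.256] pointing down, gripper open.
Joint ranges: [-2.91, 2.91], [-0.94, 2.29], [0.18, 2.7], [-1.29, 4.43], [0.17, 2.64], [-3, 3]. Speed limits (rad/s): [2.57, 2.57, 3.14, 3.14, 3.14, 3.14].

### API

Orientations are given as a unit quaternion [x, y, z, w].
In Python, from station import r gives the robot as it stands.
- The arm moves only by the tool drive_tool, never from a script. Its argument "commands" is a list of rows, each an object of numbers: "fingers": the closure, from -1 (fully open) to 1 (shut); "dx", "dy", "dz": the shift along the tool's x, y, z in m; "wx", "wy", "wz": the turn, a rotation vector about the tool's x, y, z in rad. A call has 1 to 5 rows; each row shifts and turns the commanded pose from where the row before left it, along the tool's axes as they then stand; what a row does not reach is not made up. A row lasts 1/12 s, in which the tool goes at most 41.7 mm and 7.16 degrees, less where a joint would pass 70% of its speed; a pose out of reach is approached as far as the arm can. A call with a gripper value outside its range is refused whole. The fingers move at their own pace and stop on an object; the grip force is fixed at half the most. Time passes only in rows, so rows that do not move let the fingers close. It gives the time, the measured TCP pose, the force and the opening at its end, in the units of the state.
- r.observe(): the state, without advancing time (a new reading comes with each control period).
- r.grab_frame(name): name is "side" or "top" or "wrist"; returns the picture (400x640x3 uint8, red, green, blue); there is no depth.
- r.camera_info(name): a dict with "fx", "fy", "cx", "cy" (pixels), "view" (4x4, takes a point from world to camera coordinates). Camera axes: x right, y up, looking along -z (the intrinsics and any distortion apply to the point x, -y, -z); pixel columns grow to the right and rows downward; lengths in m; the calibration is good to about 2 mm. The wrist camera is an equidistant fisheye: a pixel r from the principal point sees the ray r / f radians off the axis. A picture is of the moment at which its call begins: read the wrist's pose just before it. camera_info takes no time and is no camera call; for the wrist camera it gives the pose at the moment of the call.
- r.job_done(): hands the job in, once; it reports no verdict.
The state is a dict: "time": time; "qpos": joint angles; "qd": joint speeds; "effort": joint torques, N m; "eef_pos": TCP position; "tool_rot": TCP orientation; "wrist_force": force on the tool from outside, world axes, zero at the start; "ft_torque": the same for the moment, N m; "grip_width": finger opening in m.
Only numpy, scipy, OpenCV 4.12 (cv2) and the standard library are available. Lean on these libraries where they do the work, as an engineer would, in place of code of your own. Each camera call takes 0.05 s, during which the arm holds its last target.

### The job

Put the white lid on the steel food box, seated all the way down, and then snap its four clips shut over the lid's rim in opposite-corner order: any clip first, next the one diagonally across, then the remaining two. Press each clip only as hard as it needs to click home (about 12 N does it; never more than 25 N on the box or its clips), let go of everything, and leave the other things on the worktop where they are.

Things in the scene. Friction and masses are not known exactly. Their poses are not given: they have to be found in the camera images.
- food_box: Open steel food box, firm (does not move). 160 mm long (x), 130 wide (y), 60 high, walls 4; origin: centre of the underside, z up. Two hinged clips on each long wall, one near each corner. The opening, 152 x 122 mm, takes the lid's plug with 2 mm to spare all round, long side along long side, either way round. Seated, the lid's origin is 52 mm above this origin, its rim's top at 69 mm.
- lid: White lid, 164 mm long (x), 134 wide (y), 0.2 kg; lies plug down. Origin: centre of the plug's underside, z up. Plug 148 x 118, 8 deep (lower 4 mm only 142 x 112); flange from 8 to 12; raised rim, 12 wide, along the edge up to 17. In the middle an upright handle bar, 60 mm along x, 14 thick along y, from 12 to 43 mm up: grip it across y. Near each corner a small round stud for a clip.
- clip_a (a joint): Angle (rad) of the dark clip at the box's +x +y corner (box axes), opposite clip_c. 0: flap upright; negative: leans outward; pi/2: snapped shut, flat over the lid's rim, on a hard stop. Flap 31 mm wide, 4 thick, reaches 45 from its axis. Light to move, stays put; in the last 7 mm its spring jaws must be pressed (about 6 to 10 N on the pad) over the lid's round stud, and snap home 2 mm short of the stop.
- clip_a_pivot (a point): Middle of clip_a's hinge axis (parallel to the box's long side): 78.8 mm above the box's underside, 80 mm from its long centre line, 42 from the short one. On the flap's outer face (top when shut) a black thumb pad, 26 x 20 mm, centred 36 mm from the axis. Its stiff stem is set differently on each clip: the pad's face is 4 to 15 mm off the flap's mid-plane, not measured, to be felt.
- clip_b (a joint): Angle (rad) of the dark clip at the box's -x +y corner (box axes), opposite clip_d. 0: flap upright; negative: leans outward; pi/2: snapped shut, flat over the lid's rim, on a hard stop. Flap 31 mm wide, 4 thick, reaches 45 from its axis. Light to move, stays put; in the last 7 mm its spring jaws must be pressed (about 6 to 10 N on the pad) over the lid's round stud, and snap home 2 mm short of the stop.
- clip_b_pivot (a point): Middle of clip_b's hinge axis (parallel to the box's long side): 78.8 mm above the box's underside, 80 mm from its long centre line, 42 from the short one. On the flap's outer face (top when shut) a black thumb pad, 26 x 20 mm, centred 36 mm from the axis. Its stiff stem is set differently on each clip: the pad's face is 4 to 15 mm off the flap's mid-plane, not measured, to be felt.
- clip_c (a joint): Angle (rad) of the dark clip at the box's -x -y corner (box axes), opposite clip_a. 0: flap upright; negative: leans outward; pi/2: snapped shut, flat over the lid's rim, on a hard stop. Flap 31 mm wide, 4 thick, reaches 45 from its axis. Light to move, stays put; in the last 7 mm its spring jaws must be pressed (about 6 to 10 N on the pad) over the lid's round stud, and snap home 2 mm short of the stop.
- clip_c_pivot (a point): Middle of clip_c's hinge axis (parallel to the box's long side): 78.8 mm above the box's underside, 80 mm from its long centre line, 42 from the short one. On the flap's outer face (top when shut) a black thumb pad, 26 x 20 mm, centred 36 mm from the axis. Its stiff stem is set differently on each clip: the pad's face is 4 to 15 mm off the flap's mid-plane, not measured, to be felt.
- clip_d (a joint): Angle (rad) of the dark clip at the box's +x -y corner (box axes), opposite clip_b. 0: flap upright; negative: leans outward; pi/2: snapped shut, flat over the lid's rim, on a hard stop. Flap 31 mm wide, 4 thick, reaches 45 from its axis. Light to move, stays put; in the last 7 mm its spring jaws must be pressed (about 6 to 10 N on the pad) over the lid's round stud, and snap home 2 mm short of the stop.
- clip_d_pivot (a point): Middle of clip_d's hinge axis (parallel to the box's long side): 78.8 mm above the box's underside, 80 mm from its long centre line, 42 from the short one. On the flap's outer face (top when shut) a black thumb pad, 26 x 20 mm, centred 36 mm from the axis. Its stiff stem is set differently on each clip: the pad's face is 4 to 15 mm off the flap's mid-plane, not measured, to be felt.
- tin: Bystander: a flat white tub, 63 x 105 x 26 mm; origin at the centre of its underside.
- scoop: Bystander: a steel coffee scoop, 96 x 42 x 20 mm; origin at the centre of its underside.
- teaspoon: Bystander: a steel teaspoon, 137 mm long, 13 mm high; origin at the centre of its underside.
- dark_mug: Bystander: a dark grey mug, 99 mm tall; origin at the centre of its underside.
- tumbler: Bystander: a white ceramic tumbler with a dark print, 77 mm across, 100 mm tall; origin at the centre of its underside.
- carafe: Bystander: a glass carafe with black handle and top, 144 mm tall; origin at the centre of its underside.
- jar: Bystander: a white jar with a wooden lid, 74 mm across, 85 mm tall; origin at the centre of its underside.

How it is judged:
By the outcome, as a careful person would: the job done as asked, in the order asked, and still so for the second after the job is handed in, with the robot touching nothing.
It also fails if it takes over 67 s, if anything falls off the work surface, if the arm or the gripper's body presses on something with over 40 N, if the wrist force passes 120 N, or if a joint passes its speed limit or range.

## Working session

There is one attempt and no reset: what is moved stays moved. The work goes in short steps, Python scripts to look and compute and a tool call to move; the robot and the scene stay as the last step left them, time stands still between calls to the robot, and variables do not carry over. Pictures are saved under pics/ and viewed, and the job is handed in when it is done.

Besides the shell and the picture viewer there is one more tool, called after "Call:" as name([rows], argument=value, ...), one row to a line, values as JSON. drive_tool: Moves the arm, as the interface text tells. Its arguments: {"type":"object","properties":{"commands":{"type":"array"}},"required":["commands"]}

```bash
ls; mkdir -p pics; python3 - <<'E'
from station import r
import cv2,json
print(r.observe())
for n in ["side","top","wrist"]:
    i=r.camera_info(n); print(n,i)
    cv2.imwrite(f"pics/{n}0.png",r.grab_frame(n)[:,:,::-1])
E
```

```text
pics
{'time': 0.0, 'qpos': array([ 1.09789691e+00,  1.59063791e-01,  1.59823330e+00, -1.48438037e-05,
        1.38623589e+00, -2.10118233e-01]), 'qd': array([-3.16742529e-04,  2.60537530e-04,  1.31184511e-03, -9.20090505e-04,
        7.98093616e-05, -1.09105008e-03]), 'effort': array([-7.42908051e-04, -3.95985496e+01, -3.31432879e+01, -1.40382417e-04,
        8.08048295e-03, -5.90299095e-06]), 'eef_pos': array([0.14913776, 0.55473761, 0.25530806]), 'tool_rot': array([ 0.09199097,  0.70123668, -0.09328721,  0.7007869 ]), 'wrist_force': array([ 0.1084214 , -0.19512165, -0.34532703]), 'ft_torque': array([ 0.03820727, -0.0133227 , -0.02208506]), 'grip_width': 0.08526672313488917}
side {'fx': 426.1440749475697, 'fy': 426.1440749475697, 'cx': 319.2197465475255, 'cy': 196.09006267106724, 'view': array([[ 0.93063971, -0.36593054, -0.00213845, -0.4477976 ],
       [ 0.15449489,  0.38760274,  0.9087879 , -0.14162134],
       [-0.33172438, -0.84608448,  0.4172529 , -1.17282533],
       [ 0.        ,  0.        ,  0.        ,  1.        ]])}
top {'fx': 382.13035461877683, 'fy': 382.13035461877683, 'cx': 317.6216851243905, 'cy': 201.96285805061868, 'view': array([[-0.01253226, -0.9995448 ,  0.02744341, -0.01987888],
       [ 0.99767389, -0.01066023,  0.0673288 , -0.48492659],
       [-0.0670056 ,  0.02822336,  0.99735334, -1.23538115],
       [ 0.        ,  0.        ,  0.        ,  1.        ]])}
wrist {'fx': 309.70691628693146, 'fy': 309.70691628693146, 'cx': 321.8935927325599, 'cy': 197.94675330600762, 'view': array([[ 0.25962127,  0.96570822, -0.00210428, -0.57285078],
       [-0.93308873,  0.25028908, -0.25826499,  0.03451945],
       [-0.24888194,  0.06901456,  0.96607182, -0.37827353],
       [ 0.        ,  0.        ,  0.        ,  1.        ]])}
```

View pics/side0.png

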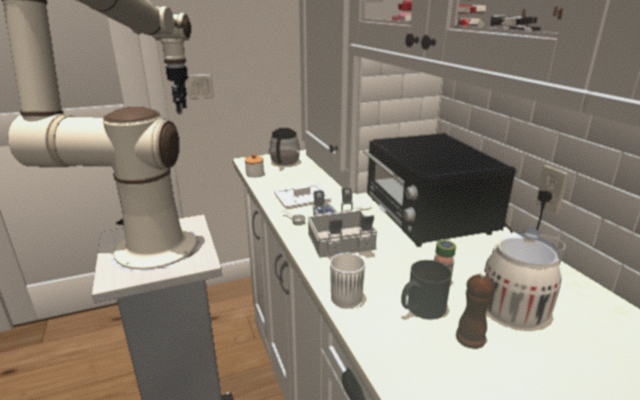

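View pics/top0.png

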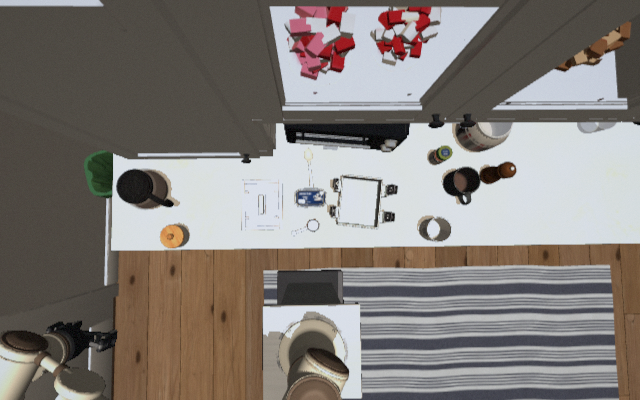

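View pics/wrist0.png

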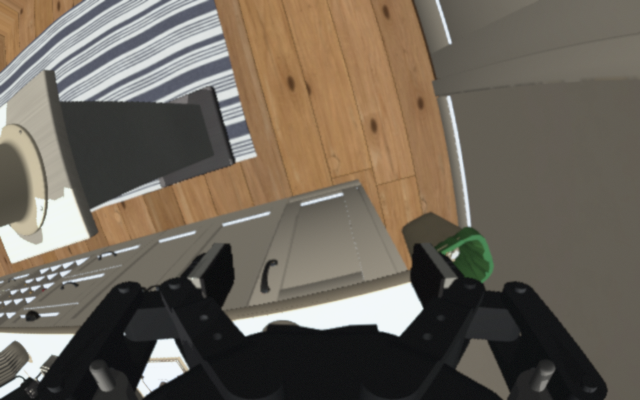

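```bash
python3 - <<'E'
import cv2
a=cv2.imread('pics/top0.png')[140:260,220:420]
cv2.imwrite('pics/topz.png',cv2.resize(a,None,fx=4,fy=4,interpolation=cv2.INTER_CUBIC))
a=cv2.imread('pics/side0.png')[170:270,260:400]
cv2.imwrite('pics/sidez.png',cv2.resize(a,None,fx=5,fy=5,interpolation=cv2.INTER_CUBIC))
E
```

```text
(no output)
```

View pics/topz.png

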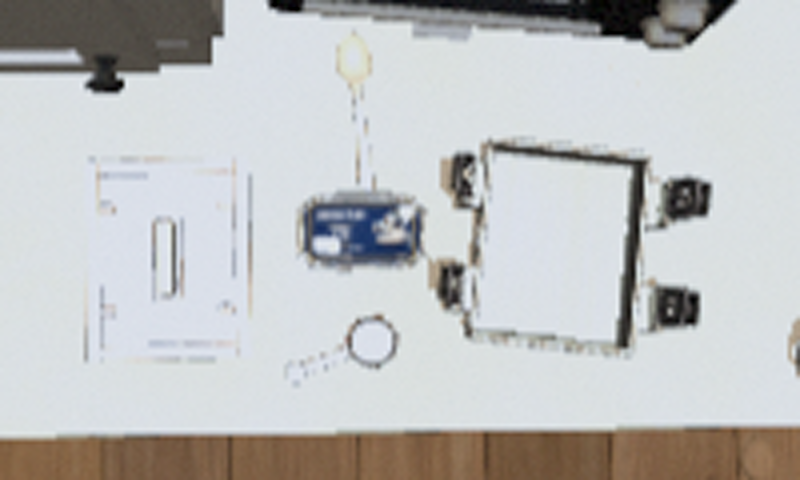

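View pics/sidez.png

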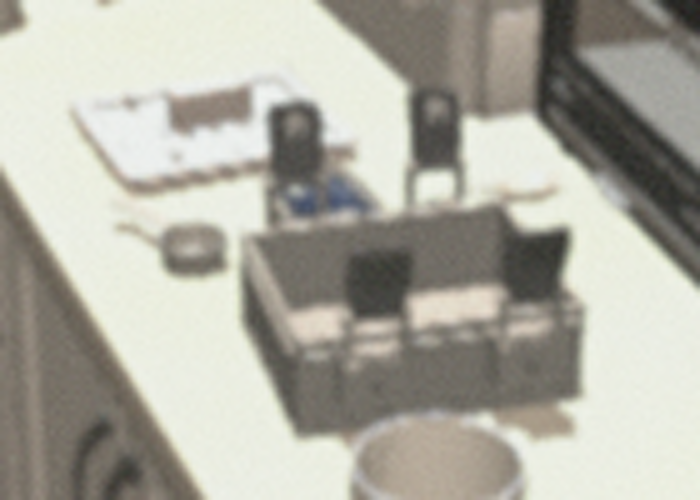

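```bash
cat > h.py <<'E'
from station import r
import numpy as np, cv2
from scipy.spatial.transform import Rotation as R
def ray(n,u,v,info=None):
    i=info or r.camera_info(n); V=np.array(i['view']); Rm=V[:3,:3]; c=-Rm.T@V[:3,3]
    x=(u-i['cx'])/i['fx']; y=(v-i['cy'])/i['fy']
    if n=='wrist':
        rr=np.hypot(x,y); s=np.sin(rr)/rr if rr>0 else 1; d=np.array([x*s,y*s,np.cos(rr)])
    else: d=np.array([x,y,1.])
    d=Rm.T@np.array([d[0],-d[1],-d[2]]); return c,d/np.linalg.norm(d)
def plane(n,u,v,z,info=None):
    c,d=ray(n,u,v,info); return c+d*(z-c[2])/d[2]
def proj(n,p,info=None):
    i=info or r.camera_info(n); V=np.array(i['view']); q=V[:3,:3]@np.asarray(p)+V[:3,3]; q=np.array([q[0],-q[1],-q[2]])
    if n=='wrist':
        th=np.arctan2(np.hypot(q[0],q[1]),q[2]); s=th/np.hypot(q[0],q[1]); return i['cx']+i['fx']*q[0]*s, i['cy']+i['fy']*q[1]*s
    return i['cx']+i['fx']*q[0]/q[2], i['cy']+i['fy']*q[1]/q[2]
def down(yaw):
    # tool x down; tool y along (-sin? ) direction: y=(−sin yaw,cos yaw), yaw=0 -> world +y
    x=np.array([0,0,-1.]); y=np.array([-np.sin(yaw),np.cos(yaw),0]); return R.from_matrix(np.stack([x,y,np.cross(x,y)],1))
def to(pos,rot=None,n=None):
    o=r.observe(); Rt=R.from_quat(o['tool_rot']); d=Rt.inv().apply(np.asarray(pos)-o['eef_pos'])
    print('t',round(o['time'],2),'pos',o['eef_pos'].round(4),'F',o['wrist_force'].round(2),'w',round(o['grip_width'],4))
    print('shift tool',d.round(4), 'len',np.linalg.norm(d).round(4))
    if rot is not None:
        w=(Rt.inv()*rot).as_rotvec(); print('rotvec',w.round(4),'deg',np.degrees(np.linalg.norm(w)).round(2))
    print('tool axes (cols)\n',Rt.as_matrix().round(4))
def snap(n,name,crop=None,f=1):
    i=r.camera_info(n); a=r.grab_frame(n)[:,:,::-1]; cv2.imwrite(f'pics/{name}.png',a)
    np.save(f'pics/{name}.npy',i,allow_pickle=True); 
    return a,i
def load(name): return np.load(f'pics/{name}.npy',allow_pickle=True).item()
E
python3 - <<'E'
from h import *
for u,v in [(261,204),(358,201)]: print(plane('top',u,v,.04))
to([.48,.17,.3],down(0))
to([.48,.17,.3],down(np.pi))
i=r.camera_info('wrist');V=i['view'];o=r.observe();Rt=R.from_quat(o['tool_rot'])
c=-V[:3,:3].T@V[:3,3]; print('cam in tool',Rt.inv().apply(c-o['eef_pos']),Rt.inv().apply(V[:3,:3]))
E
```

```text
[0.47849458 0.15652939 0.04      ]
[ 0.48481244 -0.15514557  0.04      ]
t 0.15 pos [0.1492 0.5549 0.2555] F [-1.06  0.65  0.06] w 0.0856
shift tool [-0.0442 -0.2858  0.4194] len 0.5094
rotvec [-0.2628 -0.0005  0.0014] deg 15.06
tool axes (cols)
 [[-7.000e-04  2.598e-01  9.657e-01]
 [-1.300e-03  9.657e-01 -2.598e-01]
 [-1.000e+00 -1.500e-03 -3.000e-04]]
t 0.15 pos [0.1492 0.5549 0.2555] F [-1.06  0.65  0.06] w 0.0856
shift tool [-0.0442 -0.2858  0.4194] len 0.5094
rotvec [2.8788e+00 2.0000e-03 7.0000e-04] deg 164.94
tool axes (cols)
 [[-7.000e-04  2.598e-01  9.657e-01]
 [-1.300e-03  9.657e-01 -2.598e-01]
 [-1.000e+00 -1.500e-03 -3.000e-04]]
cam in tool [-0.11774369 -0.00106142 -0.06438659] [[ 4.03461444e-04  9.99999905e-01 -1.63248195e-04]
 [ 2.58630610e-01 -2.62041385e-04 -9.65976262e-01]
 [-9.65976213e-01  3.47513198e-04 -2.58630691e-01]]
```

Call:
drive_tool([
  {"dx": -0.0035,"dy": -0.0235,"dz": 0.0303},
  {"dx": -0.0035,"dy": -0.0235,"dz": 0.0303},
  {"dx": -0.0035,"dy": -0.0235,"dz": 0.0303},
  {"dx": -0.0035,"dy": -0.0235,"dz": 0.0303},
  {"dx": -0.0035,"dy": -0.0235,"dz": 0.0303},
])

```text
validation failed for argument at $.co...
```

Call:
drive_tool([
  {"dx": -0.0035,"dy": -0.0235,"dz": 0.0303},
  {"dx": -0.0035,"dy": -0.0235,"dz": 0.0303},
  {"dx": -0.0035,"dy": -0.0235,"dz": 0.0303},
  {"dx": -0.0035,"dy": -0.0235,"dz": 0.0303},
  {"dx": -0.0035,"dy": -0.0235,"dz": 0.0303},
])

```text
validation failed for argument at $.co...
```

Call:
drive_tool([
  {"dx": -0.0035,"dy": -0.0235,"dz": 0.0303},
  {"dx": -0.0035,"dy": -0.0235,"dz": 0.0303},
  {"wx": -0.0876},
  {"wx": -0.0876},
  {"wx": -0.0876},
])

```text
validation failed for argument at $.co...
```

Call:
drive_tool([
  {"fingers": -1,"dx": -0.0035,"dy": -0.0235,"dz": 0.0303,"wx": 0,"wy": 0,"wz": 0},
  {"fingers": -1,"dx": -0.0035,"dy": -0.0235,"dz": 0.0303,"wx": 0,"wy": 0,"wz": 0},
])

```text
time: 0.32
eef_pos: [0.1951, 0.4937, 0.2624]
tool_rot: [0.091, 0.701, -0.092, 0.701]
wrist_force: [1.2, 0.6, -0.5]
grip_width: 0.0851
```

Call:
drive_tool([
  {"fingers": -1,"dx": -0.0035,"dy": -0.0235,"dz": 0.0303,"wx": 0,"wy": 0,"wz": 0},
  {"fingers": -1,"dx": -0.0035,"dy": -0.0235,"dz": 0.0303,"wx": 0,"wy": 0,"wz": 0},
  {"fingers": -1,"dx": -0.0035,"dy": -0.0235,"dz": 0.0303,"wx": 0,"wy": 0,"wz": 0},
  {"fingers": -1,"dx": -0.0035,"dy": -0.0235,"dz": 0.0303,"wx": 0,"wy": 0,"wz": 0},
  {"fingers": -1,"dx": -0.0035,"dy": -0.0235,"dz": 0.0303,"wx": 0,"wy": 0,"wz": 0},
])

```text
time: 0.73
eef_pos: [0.312, 0.3396, 0.2807]
tool_rot: [0.092, 0.701, -0.093, 0.701]
wrist_force: [0.7, -0.4, -0.4]
grip_width: 0.0853
```

Call:
drive_tool([
  {"fingers": -1,"dx": -0.0035,"dy": -0.0235,"dz": 0.0303,"wx": 0,"wy": 0,"wz": 0},
  {"fingers": -1,"dx": -0.0035,"dy": -0.0235,"dz": 0.0303,"wx": 0,"wy": 0,"wz": 0},
  {"fingers": -1,"dx": -0.0035,"dy": -0.0235,"dz": 0.0303,"wx": 0,"wy": 0,"wz": 0},
  {"fingers": -1,"dx": -0.0035,"dy": -0.0235,"dz": 0.0303,"wx": 0,"wy": 0,"wz": 0},
  {"fingers": -1,"dx": -0.0035,"dy": -0.0235,"dz": 0.0303,"wx": 0,"wy": 0,"wz": 0},
])

```text
time: 1.15
eef_pos: [0.4279, 0.1867, 0.2984]
tool_rot: [0.093, 0.701, -0.093, 0.701]
wrist_force: [-0.0, 0.5, 0.2]
grip_width: 0.0852
```

Call:
drive_tool([
  {"fingers": -1,"dx": -0.0035,"dy": -0.0235,"dz": 0.0303,"wx": 0,"wy": 0,"wz": 0},
  {"fingers": -1,"dx": 0,"dy": 0,"dz": 0,"wx": -0.0876,"wy": 0,"wz": 0},
  {"fingers": -1,"dx": 0,"dy": 0,"dz": 0,"wx": -0.0876,"wy": 0,"wz": 0},
  {"fingers": -1,"dx": 0,"dy": 0,"dz": 0,"wx": -0.0876,"wy": 0,"wz": 0},
])

```text
time: 1.48
eef_pos: [0.4507, 0.157, 0.3015]
tool_rot: [-0.001, 0.707, 0.001, 0.707]
wrist_force: [0.3, 0.9, -0.4]
grip_width: 0.0855
```

```bash
python3 - <<'E'
from h import *
snap('wrist','w1')
to([.45,.157,.3],down(0)); print(r.observe()['qpos'])
E
```

```text
t 1.53 pos [0.4505 0.1574 0.3014] F [ 0.13 -0.89  0.36] w 0.0855
shift tool [ 0.0014 -0.0004 -0.0005] len 0.0016
rotvec [ 0.0069 -0.0008  0.    ] deg 0.4
tool axes (cols)
 [[-8.0e-04 -6.9e-03  1.0e+00]
 [-0.0e+00  1.0e+00  6.9e-03]
 [-1.0e+00 -0.0e+00 -8.0e-04]]
[ 8.20516016e-02 -1.29459765e-01  1.79897853e+00  5.59141125e-05
  1.47285589e+00 -1.49567014e+00]
```

View pics/w1.png

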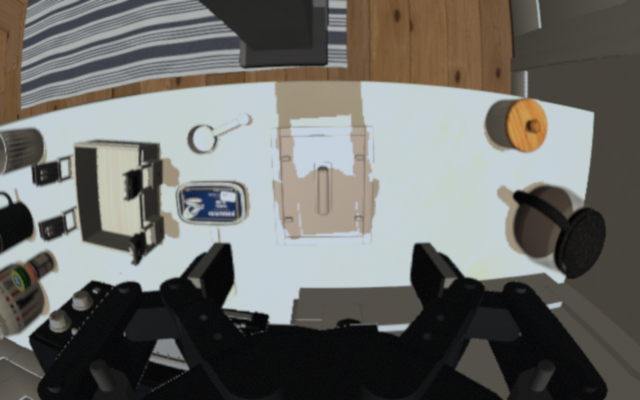

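```bash
python3 - <<'E'
import cv2
a=cv2.imread('pics/w1.png')[115:255,260:390]
cv2.imwrite('pics/w1z.png',cv2.resize(a,None,fx=4,fy=4,interpolation=cv2.INTER_CUBIC))
E
```

```text
(no output)
```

View pics/w1z.png

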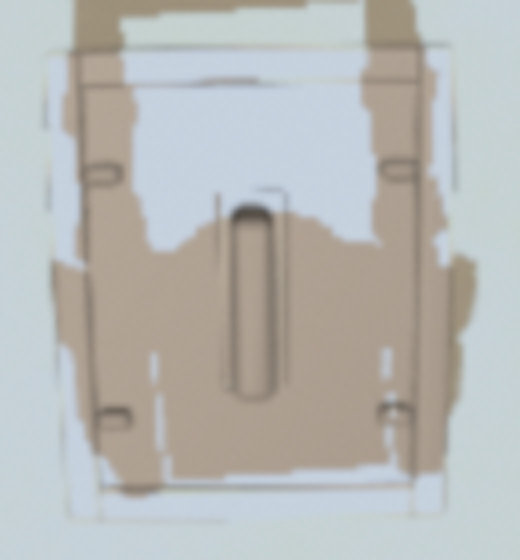

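```bash
python3 - <<'E'
from h import *
i=load('w1')
def P(x,y,z): return plane('wrist',260+(x+.5)/4-.5,115+(y+.5)/4-.5,z,i)
print('outer z17');  A=[P(*p,.017) for p in [(48,50),(452,45),(445,513),(68,517)]]; print(np.round(A,4), np.mean(A,0))
for z in (.017,.012):
    A=[P(*p,z) for p in [(82,86),(420,81),(414,485),(99,488)]]; print(np.round(A,4), np.mean(A,0))
    print([np.linalg.norm(A[k]-A[k-1]).round(4) for k in range(4)])
A=np.array([P(*p,.043) for p in [(233,300),(272,300),(252,207),(254,395),(252,222)]]);print(A.round(4))
A=np.array([P(*p,.017) for p in [(103,174),(398,170),(395,410),(115,418)]]);print('studs',A.round(4),A.mean(0))
E
```

```text
outer z17
[[0.3983 0.0902 0.017 ]
 [0.3963 0.2214 0.017 ]
 [0.5592 0.2255 0.017 ]
 [0.5611 0.0916 0.017 ]] [0.4787205  0.15719835 0.017     ]
[[0.4103 0.1013 0.017 ]
 [0.4084 0.2111 0.017 ]
 [0.5484 0.2139 0.017 ]
 [0.5497 0.1032 0.017 ]] [0.47918524 0.15735077 0.017     ]
[np.float64(0.1395), np.float64(0.1099), np.float64(0.14), np.float64(0.1107)]
[[0.4106 0.1006 0.012 ]
 [0.4086 0.2118 0.012 ]
 [0.5504 0.2146 0.012 ]
 [0.5518 0.1025 0.012 ]] [0.48034309 0.15737346 0.012     ]
[np.float64(0.1412), np.float64(0.1112), np.float64(0.1418), np.float64(0.112)]
[[0.4757 0.1507 0.043 ]
 [0.4756 0.1629 0.043 ]
 [0.4463 0.1566 0.043 ]
 [0.5068 0.1574 0.043 ]
 [0.451  0.1566 0.043 ]]
studs [[0.4394 0.1077 0.017 ]
 [0.4378 0.2045 0.017 ]
 [0.5205 0.206  0.017 ]
 [0.5236 0.1097 0.017 ]] [0.48032825 0.15696965 0.017     ]
```

Call:
drive_tool([
  {"fingers": -1,"dx": 0,"dy": -0.039,"dz": 0,"wx": 0,"wy": 0,"wz": 0},
  {"fingers": -1,"dx": 0,"dy": -0.039,"dz": 0,"wx": 0,"wy": 0,"wz": 0},
  {"fingers": -1,"dx": 0,"dy": -0.039,"dz": 0,"wx": 0,"wy": 0,"wz": 0},
  {"fingers": -1,"dx": 0,"dy": -0.039,"dz": 0,"wx": 0,"wy": 0,"wz": 0},
])

```text
time: 1.87
eef_pos: [0.4499, 0.0007, 0.3017]
tool_rot: [0.0, 0.707, -0.0, 0.707]
wrist_force: [1.3, -0.8, 0.2]
grip_width: 0.0853
```

Call:
drive_tool([
  {"fingers": -1,"dx": 0,"dy": -0.039,"dz": 0,"wx": 0,"wy": 0,"wz": 0},
  {"fingers": -1,"dx": 0,"dy": -0.039,"dz": 0,"wx": 0,"wy": 0,"wz": 0},
  {"fingers": -1,"dx": 0,"dy": -0.039,"dz": 0,"wx": 0,"wy": 0,"wz": 0},
  {"fingers": -1,"dx": 0,"dy": -0.039,"dz": 0,"wx": 0,"wy": 0,"wz": 0},
  {"fingers": -1,"dx": 0,"dy": 0,"dz": 0,"wx": 0,"wy": 0,"wz": 0},
])

```text
time: 2.28
eef_pos: [0.4497, -0.1597, 0.3015]
tool_rot: [0.002, 0.707, -0.004, 0.707]
wrist_force: [0.1, -0.2, -0.3]
grip_width: 0.0852
```

```bash
python3 - <<'E'
from h import *
a,i=snap('wrist','w2')
to([.45,-.155,.3],down(0))
cv2.imwrite('pics/w2z.png',cv2.resize(a[90:290,220:430],None,fx=3.5,fy=3,interpolation=cv2.INTER_CUBIC))
E
```

```text
t 2.33 pos [ 0.4499 -0.1568  0.3014] F [-0.12  0.81  0.11] w 0.0853
shift tool [0.0014 0.0018 0.0001] len 0.0023
rotvec [-0.0068 -0.0008 -0.    ] deg 0.39
tool axes (cols)
 [[-8.0e-04  6.8e-03  1.0e+00]
 [ 0.0e+00  1.0e+00 -6.8e-03]
 [-1.0e+00  0.0e+00 -8.0e-04]]
```

View pics/w2.png

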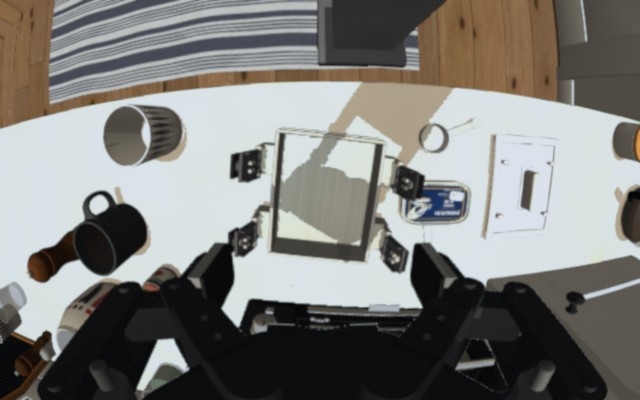

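View pics/w2z.png

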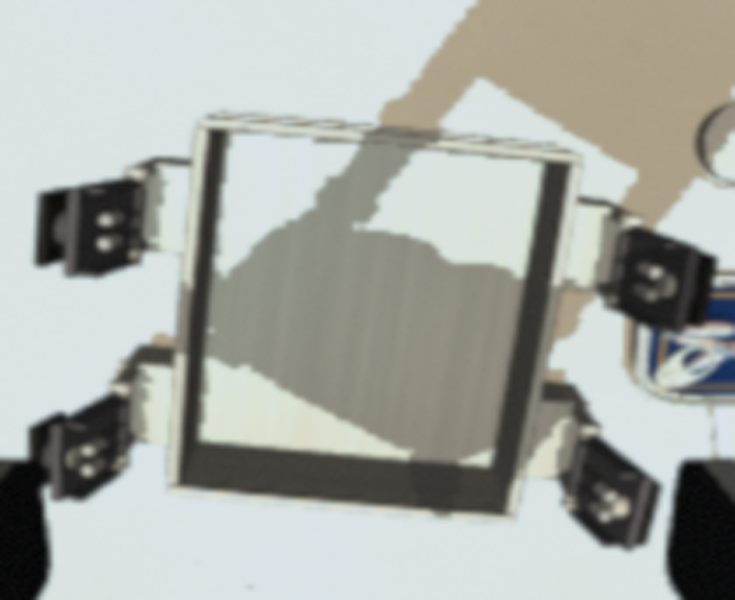

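```bash
python3 - <<'E'
import cv2,numpy as np
a=cv2.imread('pics/w2.png')
cs=[(265,120),(365,120),(350,240),(260,235)]
t=[cv2.resize(a[y:y+30,x:x+38],None,fx=10,fy=10,interpolation=cv2.INTER_CUBIC) for x,y in cs]
cv2.imwrite('pics/w2c.png',np.vstack([np.hstack(t[:2]),np.hstack([t[3],t[2]])]))
E
```

```text
(no output)
```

View pics/w2c.png

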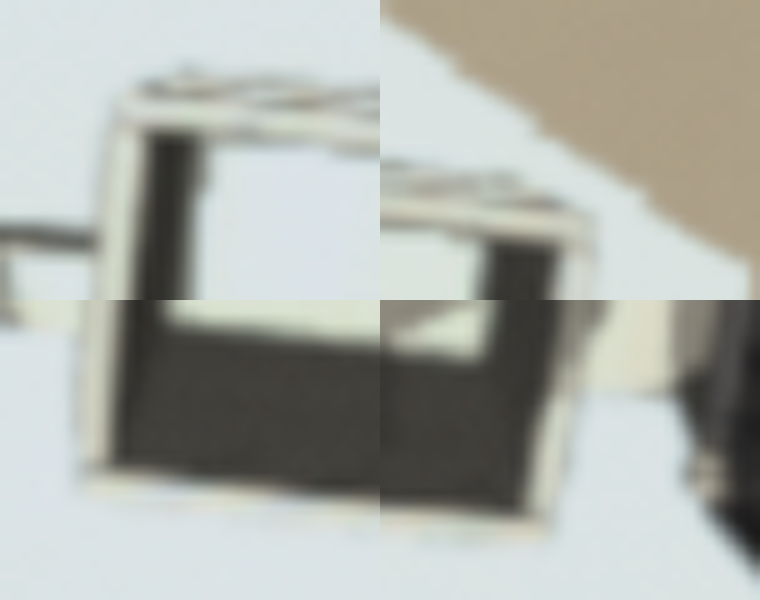

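```bash
python3 - <<'E'
from h import *
i=load('w2')
def fit(C,L,W,z):
    A=np.array([plane('wrist',u,v,z,i) for u,v in C])[:,:2]
    # order TL,TR,BR,BL : image up=-x, image right=+y
    M=np.array([[-L,-W],[-L,W],[L,W],[L,-W]])/2
    a=A-A.mean(0); th=np.arctan2((M[:,0]*a[:,1]-M[:,1]*a[:,0]).sum(),(M*a).sum())
    c,s=np.cos(th),np.sin(th); res=a-M@np.array([[c,s],[-s,c]])
    print(A.round(4).tolist(),'c',A.mean(0).round(4),'yaw',th.round(4),'res',(res*1e3).round(1).tolist())
fit([(279.2,132.5),(382.7,143.8),(364.2,261),(270.7,251)],.152,.122,.06)
fit([(276.5,129.2),(385.7,140.7),(366.3,262.5),(268.2,253)],.16,.13,.06)
i=load('w1')
q=lambda x,y:(260+(x+.5)/4-.5,115+(y+.5)/4-.5)
fit([q(82,86),q(420,81),q(414,485),q(99,488)],.14,.11,.017)
fit([q(48,50),q(452,45),q(445,513),q(68,517)],.164,.134,.017)
E
```

```text
[[0.402, -0.2109], [0.4158, -0.0901], [0.566, -0.1078], [0.551, -0.2283]] c [ 0.4837 -0.1593] yaw -0.1174 res [[0.9, 0.1], [0.4, -0.4], [-0.3, -0.2], [-1.0, 0.5]]
[[0.3981, -0.214], [0.4121, -0.0866], [0.5683, -0.1049], [0.5539, -0.2318]] c [ 0.4831 -0.1593] yaw -0.1136 res [[1.8, 0.9], [1.1, -0.9], [-1.7, -1.1], [-1.3, 1.2]]
[[0.4103, 0.1013], [0.4084, 0.2111], [0.5484, 0.2139], [0.5497, 0.1032]] c [0.4792 0.1574] yaw 0.0161 res [[0.2, 0.0], [0.0, -0.1], [0.1, 0.4], [-0.3, -0.3]]
[[0.3983, 0.0902], [0.3963, 0.2214], [0.5592, 0.2255], [0.5611, 0.0916]] c [0.4787 0.1572] yaw 0.0159 res [[0.5, 1.3], [0.6, -1.5], [-0.4, 0.0], [-0.7, 0.1]]
```

Call:
drive_tool([
  {"fingers": 0,"dx": 0,"dy": 0.039,"dz": 0.0036,"wx": -0.005,"wy": 0,"wz": 0},
  {"fingers": 0,"dx": 0,"dy": 0.039,"dz": 0.0036,"wx": -0.005,"wy": 0,"wz": 0},
  {"fingers": 0,"dx": 0,"dy": 0.039,"dz": 0.0036,"wx": -0.005,"wy": 0,"wz": 0},
  {"fingers": 0,"dx": 0,"dy": 0.039,"dz": 0.0036,"wx": -0.005,"wy": 0,"wz": 0},
  {"fingers": 0,"dx": 0.01,"dy": 0.039,"dz": 0.0036,"wx": -0.003,"wy": 0,"wz": 0},
])

```text
time: 2.75
eef_pos: [0.4668, 0.044, 0.2936]
tool_rot: [-0.008, 0.706, 0.008, 0.708]
wrist_force: [1.3, -0.2, -0.5]
grip_width: 0.0427
```

Call:
drive_tool([
  {"fingers": 0,"dx": 0.015,"dy": 0.037,"dz": 0.0036,"wx": 0,"wy": 0,"wz": 0},
  {"fingers": 0,"dx": 0.02,"dy": 0.035,"dz": 0.0036,"wx": 0,"wy": 0,"wz": 0},
  {"fingers": 0,"dx": 0.035,"dy": 0.02,"dz": 0.0036,"wx": 0,"wy": 0,"wz": 0},
  {"fingers": 0,"dx": 0.035,"dy": 0.02,"dz": 0,"wx": 0,"wy": 0,"wz": 0},
  {"fingers": 0,"dx": 0.03,"dy": 0.005,"dz": 0,"wx": 0,"wy": 0,"wz": 0},
])

```text
time: 3.17
eef_pos: [0.4727, 0.1623, 0.1547]
tool_rot: [-0.009, 0.707, 0.01, 0.707]
wrist_force: [0.4, -0.3, -0.8]
grip_width: 0.0429
```

Call:
drive_tool([
  {"fingers": 0,"dx": 0,"dy": 0,"dz": 0,"wx": 0,"wy": 0,"wz": 0},
])

```text
time: 3.25
eef_pos: [0.4687, 0.1605, 0.1502]
tool_rot: [-0.009, 0.712, 0.009, 0.702]
wrist_force: [-0.8, -0.4, -1.3]
grip_width: 0.0425
```

```bash
python3 - <<'E'
from h import *
to([.4792,.1574,.042],down(0.016))
E
```

```text
t 3.25 pos [0.4687 0.1605 0.1502] F [-0.79 -0.42 -1.27] w 0.0425
shift tool [ 0.108  -0.0033  0.0119] len 0.1087
rotvec [ 0.0098 -0.0133  0.0003] deg 0.95
tool axes (cols)
 [[-1.330e-02 -2.580e-02  9.996e-01]
 [-6.000e-04  9.997e-01  2.580e-02]
 [-9.999e-01 -3.000e-04 -1.330e-02]]
```

Call:
drive_tool([
  {"fingers": 0,"dx": 0.03,"dy": -0.002,"dz": 0.005,"wx": 0.005,"wy": 0,"wz": 0},
  {"fingers": 0,"dx": 0.02,"dy": -0.001,"dz": 0.003,"wx": 0.003,"wy": 0,"wz": 0},
  {"fingers": 0,"dx": 0,"dy": 0,"dz": 0,"wx": 0,"wy": 0,"wz": 0},
  {"fingers": 0,"dx": 0,"dy": 0,"dz": 0,"wx": 0,"wy": 0,"wz": 0},
])

```text
time: 3.58
eef_pos: [0.4825, 0.1555, 0.1077]
tool_rot: [-0.005, 0.707, 0.005, 0.707]
wrist_force: [-0.3, -0.4, -0.1]
grip_width: 0.0427
```

```bash
python3 - <<'E'
from h import *
a,i=snap('wrist','w3')
to([.4792,.1574,.042],down(0.016))
E
```

```text
t 3.63 pos [0.4834 0.1556 0.1088] F [ 0.94  0.31 -0.24] w 0.0426
shift tool [ 0.0668  0.0019 -0.0043] len 0.0669
rotvec [-0.0014  0.0019 -0.0002] deg 0.14
tool axes (cols)
 [[ 1.900e-03 -1.460e-02  9.999e-01]
 [ 2.000e-04  9.999e-01  1.460e-02]
 [-1.000e+00  2.000e-04  1.900e-03]]
```

View pics/w3.png

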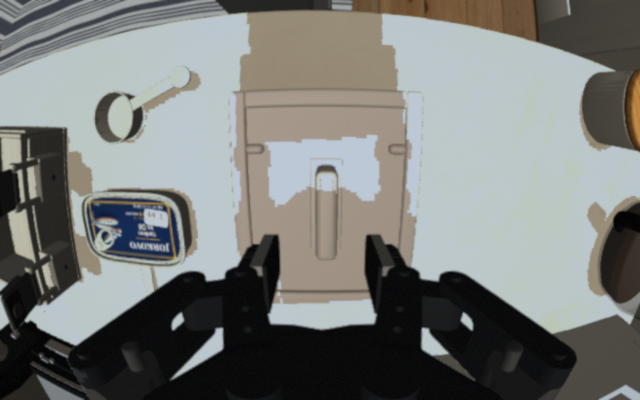

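Call:
drive_tool([
  {"fingers": 0,"dx": 0.025,"dy": 0.002,"dz": -0.002,"wx": 0,"wy": 0,"wz": 0},
  {"fingers": 0,"dx": 0.025,"dy": 0,"dz": -0.002,"wx": 0,"wy": 0,"wz": 0},
  {"fingers": 0,"dx": 0.015,"dy": 0,"dz": 0,"wx": 0,"wy": 0,"wz": 0},
  {"fingers": 0,"dx": 0,"dy": 0,"dz": 0,"wx": 0,"wy": 0,"wz": 0},
])

```text
time: 3.97
eef_pos: [0.4773, 0.1573, 0.041]
tool_rot: [-0.005, 0.708, 0.005, 0.706]
wrist_force: [0.1, 0.2, 0.8]
grip_width: 0.0427
```

```bash
python3 - <<'E'
from h import *
to([.4792,.1574,.042],down(0.016))
E
```

```text
t 3.97 pos [0.4773 0.1573 0.041 ] F [0.13 0.17 0.76] w 0.0427
shift tool [-0.001   0.0001  0.0019] len 0.0021
rotvec [-0.0013 -0.0029  0.0002] deg 0.18
tool axes (cols)
 [[-2.900e-03 -1.470e-02  9.999e-01]
 [-2.000e-04  9.999e-01  1.470e-02]
 [-1.000e+00 -2.000e-04 -2.900e-03]]
```

Grip.

Call:
drive_tool([
  {"fingers": 1,"dx": 0,"dy": 0,"dz": 0,"wx": 0,"wy": 0,"wz": 0},
  {"fingers": 1,"dx": 0,"dy": 0,"dz": 0,"wx": 0,"wy": 0,"wz": 0},
  {"fingers": 1,"dx": 0,"dy": 0,"dz": 0,"wx": 0,"wy": 0,"wz": 0},
  {"fingers": 1,"dx": 0,"dy": 0,"dz": 0,"wx": 0,"wy": 0,"wz": 0},
])

```text
time: 4.3
eef_pos: [0.4808, 0.1576, 0.0445]
tool_rot: [-0.005, 0.705, 0.005, 0.709]
wrist_force: [-0.9, -0.9, 7.8]
grip_width: 0.0129
```

```bash
python3 - <<'E'
from h import *
to([.4792,.1574,.042],down(0.016))
E
```

```text
t 4.3 pos [0.4808 0.1576 0.0445] F [-0.85 -0.86  7.82] w 0.0129
shift tool [ 0.0025 -0.0002 -0.0017] len 0.003
rotvec [-0.001   0.0048 -0.0003] deg 0.28
tool axes (cols)
 [[ 4.800e-03 -1.500e-02  9.999e-01]
 [ 4.000e-04  9.999e-01  1.490e-02]
 [-1.000e+00  3.000e-04  4.800e-03]]
```

Call:
drive_tool([
  {"fingers": 1,"dx": -0.02,"dy": 0,"dz": 0,"wx": 0,"wy": 0,"wz": 0},
  {"fingers": 1,"dx": -0.04,"dy": 0,"dz": 0,"wx": 0,"wy": 0,"wz": 0},
  {"fingers": 1,"dx": -0.04,"dy": 0,"dz": 0,"wx": 0,"wy": 0,"wz": 0},
  {"fingers": 1,"dx": -0.04,"dy": 0,"dz": 0,"wx": 0,"wy": 0,"wz": 0},
  {"fingers": 1,"dx": -0.04,"dy": 0,"dz": 0,"wx": 0,"wy": 0,"wz": 0},
])

```text
time: 4.72
eef_pos: [0.4782, 0.1574, 0.2246]
tool_rot: [-0.005, 0.707, 0.005, 0.708]
wrist_force: [0.9, -0.1, -1.8]
grip_width: 0.0129
```

Call:
drive_tool([
  {"fingers": 1,"dx": 0,"dy": -0.032,"dz": 0,"wx": 0.015,"wy": 0,"wz": 0},
  {"fingers": 1,"dx": 0,"dy": -0.032,"dz": 0,"wx": 0.015,"wy": 0,"wz": 0},
  {"fingers": 1,"dx": 0,"dy": -0.032,"dz": 0,"wx": 0.015,"wy": 0,"wz": 0},
  {"fingers": 1,"dx": 0,"dy": -0.032,"dz": 0,"wx": 0.015,"wy": 0,"wz": 0},
  {"fingers": 1,"dx": 0,"dy": -0.032,"dz": 0,"wx": 0.015,"wy": 0,"wz": 0},
])

```text
time: 5.13
eef_pos: [0.476, -0.0039, 0.2228]
tool_rot: [0.021, 0.706, -0.021, 0.707]
wrist_force: [0.5, -0.6, -2.0]
grip_width: 0.013
```

Call:
drive_tool([
  {"fingers": 1,"dx": 0,"dy": -0.032,"dz": 0,"wx": 0.015,"wy": 0,"wz": 0},
  {"fingers": 1,"dx": 0,"dy": -0.032,"dz": 0,"wx": 0.015,"wy": 0,"wz": 0},
  {"fingers": 1,"dx": 0,"dy": -0.032,"dz": 0,"wx": 0.015,"wy": 0,"wz": 0},
  {"fingers": 1,"dx": 0,"dy": -0.032,"dz": 0,"wx": 0.013,"wy": 0,"wz": 0},
  {"fingers": 1,"dx": 0,"dy": -0.028,"dz": 0,"wx": 0,"wy": 0,"wz": 0},
])

```text
time: 5.55
eef_pos: [0.462, -0.1599, 0.2228]
tool_rot: [0.042, 0.705, -0.043, 0.706]
wrist_force: [0.5, 0.7, -2.0]
grip_width: 0.0127
```

Call:
drive_tool([
  {"fingers": 1,"dx": 0,"dy": 0,"dz": 0,"wx": 0,"wy": 0,"wz": 0},
  {"fingers": 1,"dx": 0,"dy": 0,"dz": 0,"wx": 0,"wy": 0,"wz": 0},
])

```text
time: 5.72
eef_pos: [0.4622, -0.159, 0.2225]
tool_rot: [0.043, 0.705, -0.043, 0.706]
wrist_force: [0.1, -0.6, -1.9]
grip_width: 0.0128
```

```bash
python3 - <<'E'
from h import *
a,i=snap('wrist','w4')
to([.4847,-.1593,.13],down(-0.117))
E
```

```text
t 5.77 pos [ 0.4623 -0.1579  0.2223] F [-0.05 -0.35 -3.01] w 0.0134
shift tool [0.0923 0.0013 0.0224] len 0.095
rotvec [-0.0022  0.0005 -0.0003] deg 0.13
tool axes (cols)
 [[ 6.000e-04  1.189e-01  9.929e-01]
 [ 2.000e-04  9.929e-01 -1.189e-01]
 [-1.000e+00  3.000e-04  5.000e-04]]
```

View pics/w4.png

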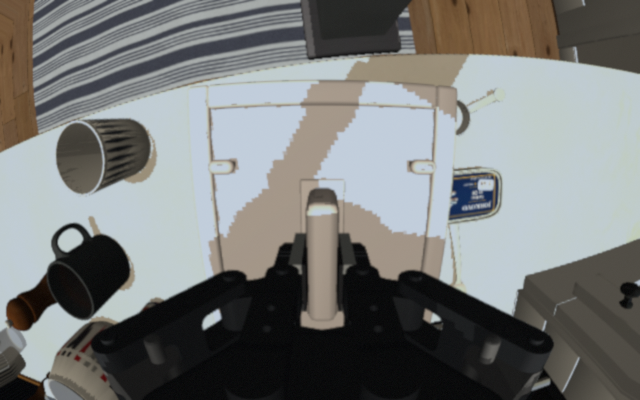

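```bash
python3 - <<'E'
from h import *
i=load('w4'); T=np.array([.4623,-.1579]); y=-.119
Rm=np.array([[np.cos(y),-np.sin(y)],[np.sin(y),np.cos(y)]])
for nm,(u,v) in dict(il=(210,106),ir=(436,107),ol=(192,84),orr=(455,87),sl=(222,166),sr=(422,167)).items():
    for z in(.195,):print(nm,z,(Rm.T@(plane('wrist',u,v,z,i)[:2]-T)).round(4))
E
```

```text
il 0.195 [-0.0717 -0.0562]
ir 0.195 [-0.0711  0.0529]
ol 0.195 [-0.0835 -0.0657]
orr 0.195 [-0.0819  0.0631]
sl 0.195 [-0.042  -0.0513]
sr 0.195 [-0.0413  0.0469]
```

Call:
drive_tool([
  {"fingers": 1,"dx": 0,"dy": 0.0025,"dz": 0.0228,"wx": -0.002,"wy": 0,"wz": 0},
  {"fingers": 1,"dx": 0.03,"dy": 0,"dz": 0,"wx": 0,"wy": 0,"wz": 0},
  {"fingers": 1,"dx": 0.04,"dy": 0,"dz": 0,"wx": 0,"wy": 0,"wz": 0},
  {"fingers": 1,"dx": 0.03,"dy": 0,"dz": 0,"wx": 0,"wy": 0,"wz": 0},
  {"fingers": 1,"dx": 0.005,"dy": 0,"dz": 0,"wx": 0,"wy": 0,"wz": 0},
])

```text
time: 6.18
eef_pos: [0.4817, -0.1543, 0.1112]
tool_rot: [0.042, 0.709, -0.038, 0.702]
wrist_force: [-1.0, 1.3, -2.9]
grip_width: 0.0133
```

Call:
drive_tool([
  {"fingers": 1,"dx": 0,"dy": 0,"dz": 0,"wx": 0,"wy": 0,"wz": 0},
  {"fingers": 1,"dx": 0,"dy": 0,"dz": 0,"wx": 0,"wy": 0,"wz": 0},
])

```text
time: 6.35
eef_pos: [0.4863, -0.1579, 0.1184]
tool_rot: [0.04, 0.705, -0.041, 0.707]
wrist_force: [1.6, -0.6, -1.1]
grip_width: 0.013
```

```bash
python3 - <<'E'
from h import *
a,i=snap('wrist','w5'); b,_=snap('side','s5')
to([.4853,-.158,.105],down(-0.117))
c=cv2.resize(b[190:270,290:400],None,fx=6,fy=6,interpolation=cv2.INTER_CUBIC); cv2.imwrite('pics/s5z.png',c)
E
```

```text
t 6.45 pos [ 0.4871 -0.1588  0.1196] F [ 0.46  0.05 -1.91] w 0.0129
shift tool [ 0.0146  0.0006 -0.002 ] len 0.0148
rotvec [0.0015 0.0046 0.0021] deg 0.3
tool axes (cols)
 [[ 0.0044  0.1153  0.9933]
 [-0.0026  0.9933 -0.1152]
 [-1.     -0.0021  0.0046]]
```

View pics/s5z.png

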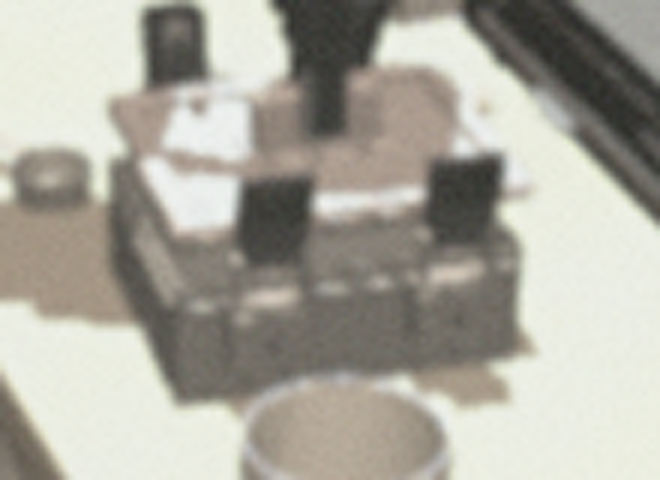

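View pics/w5.png

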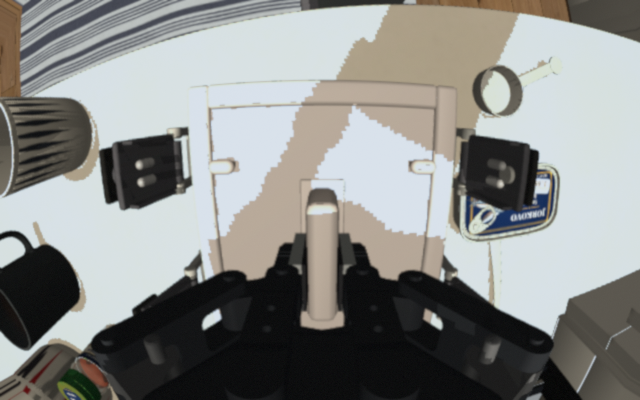

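Call:
drive_tool([
  {"fingers": 1,"dx": 0.005,"dy": 0,"dz": -0.001,"wx": 0,"wy": 0,"wz": 0},
  {"fingers": 1,"dx": 0.005,"dy": 0,"dz": -0.0005,"wx": 0,"wy": 0,"wz": 0},
  {"fingers": 1,"dx": 0.003,"dy": 0,"dz": 0,"wx": 0,"wy": 0,"wz": 0},
  {"fingers": 1,"dx": 0,"dy": 0,"dz": 0,"wx": 0,"wy": 0,"wz": 0},
  {"fingers": 1,"dx": 0,"dy": 0,"dz": 0,"wx": 0,"wy": 0,"wz": 0},
])

```text
time: 6.87
eef_pos: [0.4836, -0.1578, 0.1035]
tool_rot: [0.041, 0.706, -0.041, 0.706]
wrist_force: [-0.6, -0.1, -1.6]
grip_width: 0.0126
```

```bash
python3 - <<'E'
from h import *
to([.4853,-.158,.0965],down(-0.117))
E
```

```text
t 6.87 pos [ 0.4836 -0.1578  0.1035] F [-0.57 -0.09 -1.65] w 0.0126
shift tool [0.007  0.     0.0018] len 0.0072
rotvec [ 0.0009 -0.0006 -0.0003] deg 0.06
tool axes (cols)
 [[-6.000e-04  1.159e-01  9.933e-01]
 [ 4.000e-04  9.933e-01 -1.159e-01]
 [-1.000e+00  3.000e-04 -6.000e-04]]
```

Call:
drive_tool([
  {"fingers": 1,"dx": 0.002,"dy": 0,"dz": 0.001,"wx": 0,"wy": 0,"wz": 0},
  {"fingers": 1,"dx": 0.002,"dy": 0,"dz": 0,"wx": 0,"wy": 0,"wz": 0},
  {"fingers": 1,"dx": 0,"dy": 0,"dz": 0,"wx": 0,"wy": 0,"wz": 0},
  {"fingers": 1,"dx": 0,"dy": 0,"dz": 0,"wx": 0,"wy": 0,"wz": 0},
])

```text
time: 7.2
eef_pos: [0.4847, -0.158, 0.0996]
tool_rot: [0.041, 0.706, -0.041, 0.706]
wrist_force: [-0.1, -0.5, -2.3]
grip_width: 0.0126
```

```bash
python3 - <<'E'
from h import *
to([.4853,-.158,.0965],down(-0.117))
E
```

```text
t 7.2 pos [ 0.4847 -0.158   0.0996] F [-0.09 -0.5  -2.27] w 0.0126
shift tool [0.0031 0.0001 0.0006] len 0.0032
rotvec [ 0.001  -0.0004 -0.0001] deg 0.06
tool axes (cols)
 [[-4.000e-04  1.158e-01  9.933e-01]
 [ 2.000e-04  9.933e-01 -1.158e-01]
 [-1.000e+00  1.000e-04 -4.000e-04]]
```

Call:
drive_tool([
  {"fingers": 1,"dx": 0.0015,"dy": 0,"dz": 0,"wx": 0,"wy": 0,"wz": 0},
  {"fingers": 1,"dx": 0.0015,"dy": 0,"dz": 0,"wx": 0,"wy": 0,"wz": 0},
  {"fingers": 1,"dx": 0,"dy": 0,"dz": 0,"wx": 0,"wy": 0,"wz": 0},
])

```text
time: 7.45
eef_pos: [0.4849, -0.1581, 0.0967]
tool_rot: [0.041, 0.706, -0.041, 0.706]
wrist_force: [0.6, 0.2, -1.6]
grip_width: 0.0129
```

Call:
drive_tool([
  {"fingers": 1,"dx": 0.001,"dy": 0,"dz": 0,"wx": 0,"wy": 0,"wz": 0},
  {"fingers": 1,"dx": 0,"dy": 0,"dz": 0,"wx": 0,"wy": 0,"wz": 0},
])

```text
time: 7.62
eef_pos: [0.4851, -0.1582, 0.0965]
tool_rot: [0.041, 0.706, -0.041, 0.706]
wrist_force: [-2.2, 1.6, 3.2]
grip_width: 0.0128
```

Call:
drive_tool([
  {"fingers": 0,"dx": 0,"dy": 0,"dz": 0,"wx": 0,"wy": 0,"wz": 0},
  {"fingers": 0,"dx": 0,"dy": 0,"dz": 0,"wx": 0,"wy": 0,"wz": 0},
  {"fingers": 0,"dx": -0.02,"dy": 0,"dz": 0,"wx": 0,"wy": 0,"wz": 0},
  {"fingers": 0,"dx": -0.04,"dy": 0,"dz": 0,"wx": 0,"wy": 0,"wz": 0},
  {"fingers": 0,"dx": -0.04,"dy": 0,"dz": 0,"wx": 0,"wy": 0,"wz": 0},
])

```text
time: 8.03
eef_pos: [0.4834, -0.1573, 0.1953]
tool_rot: [0.042, 0.707, -0.04, 0.705]
wrist_force: [0.9, -0.9, 0.1]
grip_width: 0.0427
```

Call:
drive_tool([
  {"fingers": 0,"dx": -0.04,"dy": 0,"dz": 0,"wx": 0,"wy": 0,"wz": 0},
  {"fingers": 0,"dx": -0.02,"dy": 0,"dz": -0.03,"wx": 0,"wy": 0,"wz": 0},
  {"fingers": 1,"dx": 0,"dy": 0,"dz": 0,"wx": 0,"wy": 0,"wz": 0},
  {"fingers": 1,"dx": 0,"dy": 0,"dz": 0,"wx": 0,"wy": 0,"wz": 0},
  {"fingers": 1,"dx": 0,"dy": 0,"dz": 0,"wx": 0,"wy": 0,"wz": 0},
])

```text
time: 8.45
eef_pos: [0.4548, -0.1544, 0.2547]
tool_rot: [0.041, 0.706, -0.041, 0.706]
wrist_force: [0.8, -0.5, -0.2]
grip_width: 0.0069
```

```bash
python3 - <<'E'
from h import *
a,i=snap('wrist','w6'); b,_=snap('side','s6')
to([.4853,-.158,.105],down(-0.117))
c=cv2.resize(b[190:270,290:400],None,fx=6,fy=6,interpolation=cv2.INTER_CUBIC); cv2.imwrite('pics/s6z.png',c)
cv2.imwrite('pics/w6z.png',cv2.resize(a[80:280,210:440],None,fx=3.4,fy=3,interpolation=cv2.INTER_CUBIC))
E
```

```text
t 8.55 pos [ 0.4546 -0.1541  0.2537] F [ 0.16 -1.1   0.43] w -0.0
shift tool [ 0.1486 -0.0005  0.0314] len 0.1519
rotvec [ 0.0011 -0.0032 -0.0017] deg 0.22
tool axes (cols)
 [[-0.003   0.1157  0.9933]
 [ 0.0021  0.9933 -0.1157]
 [-1.      0.0017 -0.0032]]
```

View pics/s6z.png

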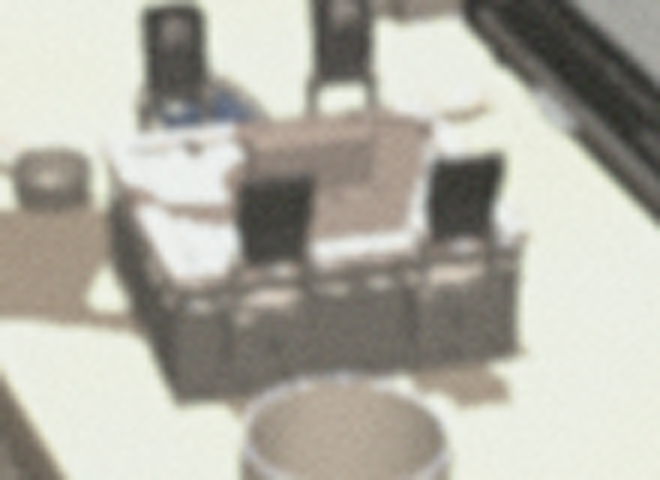

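View pics/w6.png

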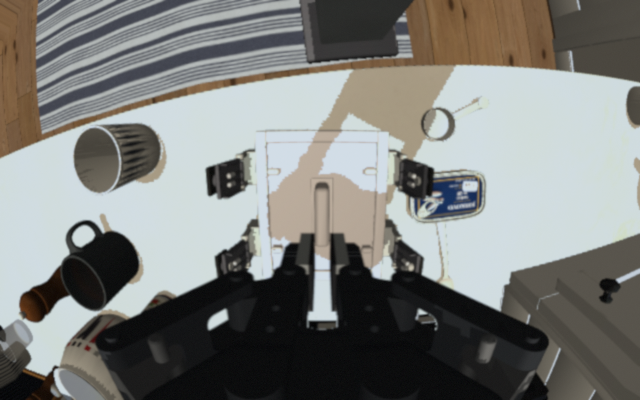

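View pics/w6z.png

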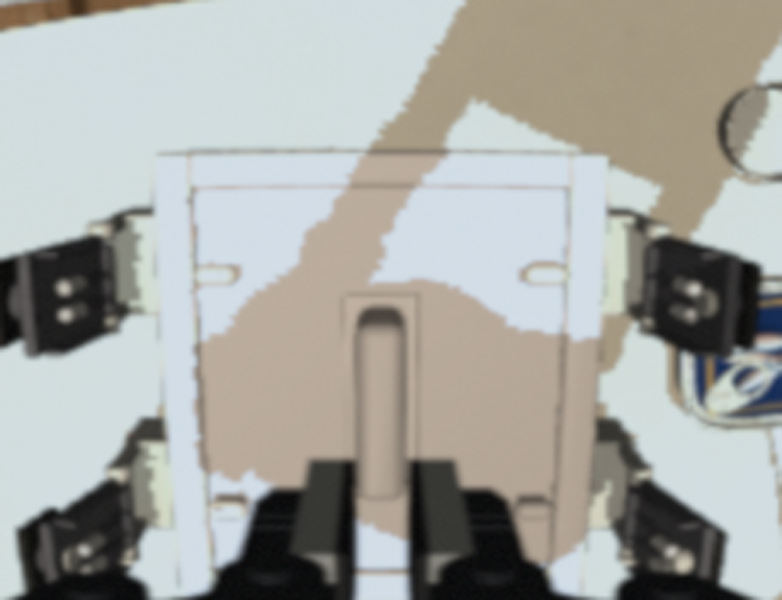

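```bash
python3 - <<'E'
from h import *
for u,v in [(434,219),(426,228),(443,228),(434,217)]: print('tumbler rim',plane('top',u,v,.1).round(3))
for u,v in [(461,172),(462,185),(451,199)]: print('mug',plane('top',u,v,.1).round(3))
i=load('w6'); B=np.array([.4840,-.1590,0]); Rb=R.from_euler('z',-.117)
def inter(u,v,bx):
    c,d=ray('wrist',u,v,i); c=Rb.inv().apply(c-B); d=Rb.inv().apply(d); t=(bx-c[0])/d[0]; return (c+t*d)*1e3
q=lambda x,y:(210+(x+.5)/3.4-.5,80+(y+.5)/3-.5)
for n,p,z in [('il',(270,215),.069)]: pass
# project hinge points and flap tip for angles
for nm,(sx,sy) in dict(a=(1,1),b=(-1,1),c=(-1,-1),d=(1,-1)).items():
    for th in (0,-.2,-.4,-.6):
        for d in (0,.01):
            p=np.array([sx*.042, sy*(.08-.045*np.sin(th)+d*np.cos(th)), .0788+.045*np.cos(th)+d*np.sin(th)])
            u,v=proj('wrist',B+Rb.apply(p),i); print(nm,th,d,round((u-209.5)*3.4),round((v-79.5)*3),end=' | ')
    print()
E
```

```text
tumbler rim [ 0.423 -0.38   0.1  ]
tumbler rim [ 0.395 -0.355  0.1  ]
tumbler rim [ 0.395 -0.407  0.1  ]
tumbler rim [ 0.429 -0.381  0.1  ]
mug [ 0.568 -0.47   0.1  ]
mug [ 0.527 -0.471  0.1  ]
mug [ 0.484 -0.435  0.1  ]
a 0 0 674 573 | a 0 0.01 709 571 | a -0.2 0 704 570 | a -0.2 0.01 735 566 | a -0.4 0 730 565 | a -0.4 0.01 756 558 | a -0.6 0 752 558 | a -0.6 0.01 772 549 | 
b 0 0 704 307 | b 0 0.01 741 307 | b -0.2 0 736 306 | b -0.2 0.01 769 305 | b -0.4 0 763 305 | b -0.4 0.01 791 303 | b -0.6 0 785 302 | b -0.6 0.01 806 299 | 
c 0 0 61 306 | c 0 0.01 23 307 | c -0.2 0 28 306 | c -0.2 0.01 -5 305 | c -0.4 0 1 304 | c -0.4 0.01 -26 302 | c -0.6 0 -21 302 | c -0.6 0.01 -42 298 | 
d 0 0 89 573 | d 0 0.01 55 571 | d -0.2 0 60 570 | d -0.2 0.01 29 566 | d -0.4 0 33 565 | d -0.4 0.01 7 558 | d -0.6 0 12 557 | d -0.6 0.01 -8 549 |
```

```bash
cat >> h.py <<'E'
BX=np.array([.4838,-.1590]); YAW=-.117
def tb():
    o=r.observe(); Rt=R.from_quat(o['tool_rot']); Rb=R.from_euler('z',YAW)
    p=Rb.inv().apply(o['eef_pos']-np.r_[BX,0]); m=(R.from_matrix(down(YAW).as_matrix()).inv()*Rt).as_rotvec()
    print('t',round(o['time'],2),'box mm',(p*1e3).round(1),'F',o['wrist_force'].round(1),'rot',m.round(4),'q',o['qpos'].round(2))
E
python3 - <<'E'
from h import *
tb()
i=load('w6')
q=lambda x,y:(210+(x+.5)/3.4-.5,80+(y+.5)/3-.5)
Rb=R.from_euler('z',YAW)
for n,p in dict(oTL=(157,152),oTR=(608,155),iTL=(190,187),iTR=(569,187),studL=(215,274),studR=(545,274)).items():
    w=plane('wrist',*q(*p),.069,i); print(n,(Rb.inv().apply(w-np.r_[BX,0])*1e3).round(1))
E
```

```text
t 8.55 box mm [-29.6   1.4 253.7] F [ 0.2 -1.1  0.4] rot [-0.0011  0.0032  0.0017] q [-0.58 -0.09  1.86  0.    1.38 -2.03]
oTL [-82.  -65.2  69. ]
oTR [-81.1  65.8  69. ]
iTL [-70.1 -55.7  69. ]
iTR [-70.2  54.5  69. ]
studL [-40.8 -49.   69. ]
studR [-40.9  48.2  69. ]
```

Call:
drive_tool([
  {"fingers": 1,"dx": 0.005,"dy": 0.0274,"dz": 0.0143,"wx": 0,"wy": 0,"wz": 0},
  {"fingers": 1,"dx": 0.005,"dy": 0.0274,"dz": 0.0143,"wx": 0,"wy": 0,"wz": 0},
  {"fingers": 1,"dx": 0.005,"dy": 0.0274,"dz": 0.0143,"wx": 0,"wy": 0,"wz": 0},
  {"fingers": 1,"dx": 0.01,"dy": 0.0274,"dz": 0.0143,"wx": 0,"wy": 0,"wz": 0},
  {"fingers": 1,"dx": 0.02,"dy": 0.0274,"dz": 0.0143,"wx": 0,"wy": 0,"wz": 0},
])

```text
time: 8.97
eef_pos: [0.5437, -0.0255, 0.2106]
tool_rot: [0.041, 0.705, -0.041, 0.707]
wrist_force: [1.0, -0.7, 0.3]
grip_width: -0.0003
```

Call:
drive_tool([
  {"fingers": 1,"dx": 0.03,"dy": 0,"dz": 0,"wx": 0,"wy": 0,"wz": 0},
  {"fingers": 1,"dx": 0.025,"dy": 0,"dz": 0,"wx": 0,"wy": 0,"wz": 0},
  {"fingers": 1,"dx": 0.012,"dy": 0,"dz": 0,"wx": 0,"wy": 0,"wz": 0},
  {"fingers": 1,"dx": 0,"dy": 0,"dz": 0,"wx": 0,"wy": 0,"wz": 0},
  {"fingers": 1,"dx": 0,"dy": 0,"dz": 0,"wx": 0,"wy": 0,"wz": 0},
])

```text
time: 9.38
eef_pos: [0.5415, -0.0268, 0.143]
tool_rot: [0.041, 0.707, -0.041, 0.705]
wrist_force: [0.2, -0.5, 0.6]
grip_width: 0.0002
```

```bash
python3 - <<'E'
from h import *
tb(); a,i=snap('wrist','w7')
E
```

```text
t 9.38 box mm [ 41.8 138.  143. ] F [ 0.2 -0.5  0.6] rot [-0.0006  0.0022  0.0004] q [-0.27  0.19  1.79  0.    1.16 -1.73]
```

View pics/w7.png

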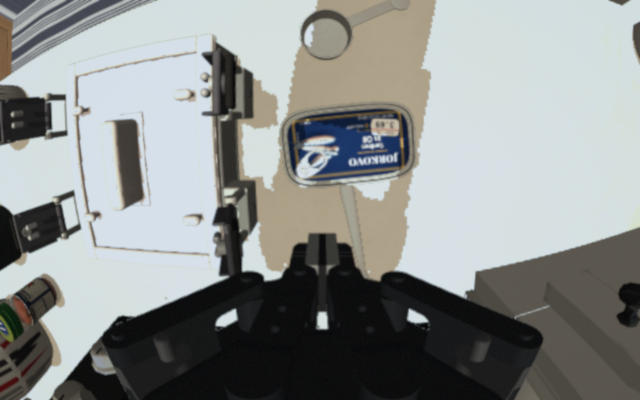

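Call:
drive_tool([
  {"fingers": 1,"dx": 0.004,"dy": -0.012,"dz": 0,"wx": 0,"wy": 0,"wz": 0},
  {"fingers": 1,"dx": 0,"dy": -0.014,"dz": 0,"wx": 0,"wy": 0,"wz": 0},
  {"fingers": 1,"dx": 0,"dy": -0.014,"dz": 0,"wx": 0,"wy": 0,"wz": 0},
])

```text
time: 9.68
eef_pos: [0.5385, -0.0677, 0.1425]
tool_rot: [0.041, 0.705, -0.041, 0.707]
wrist_force: [-5.8, 4.8, 19.1]
grip_width: 0.0
```

Call:
drive_tool([
  {"fingers": 1,"dx": 0,"dy": -0.012,"dz": 0,"wx": 0,"wy": 0,"wz": 0},
  {"fingers": 1,"dx": 0,"dy": -0.012,"dz": 0,"wx": 0,"wy": 0,"wz": 0},
])

```text
time: 9.85
eef_pos: [0.5355, -0.0924, 0.1421]
tool_rot: [0.041, 0.704, -0.042, 0.707]
wrist_force: [-0.7, 1.1, -0.6]
grip_width: -0.0002
```

Call:
drive_tool([
  {"fingers": 1,"dx": 0,"dy": -0.012,"dz": 0,"wx": 0,"wy": 0,"wz": 0},
  {"fingers": 1,"dx": 0,"dy": -0.01,"dz": 0,"wx": 0,"wy": 0,"wz": 0},
])

```text
time: 10.02
eef_pos: [0.5321, -0.1141, 0.1405]
tool_rot: [0.041, 0.705, -0.042, 0.706]
wrist_force: [0.1, 0.1, 0.4]
grip_width: 0.0003
```

```bash
python3 - <<'E'
from h import *
tb(); a,i=snap('wrist','w8')
E
```

```text
t 10.02 box mm [ 42.7  50.3 140.5] F [0.1 0.1 0.4] rot [-0.0002 -0.0015 -0.0008] q [-0.43  0.2   1.79 -0.    1.15 -1.89]
```

View pics/w8.png

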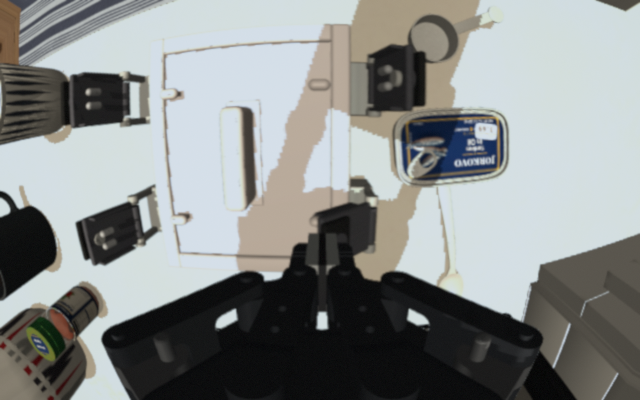

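Call:
drive_tool([
  {"fingers": 1,"dx": 0.004,"dy": -0.004,"dz": 0,"wx": 0,"wy": 0,"wz": 0},
  {"fingers": 1,"dx": 0.003,"dy": -0.002,"dz": 0,"wx": 0,"wy": 0,"wz": 0},
  {"fingers": 1,"dx": 0,"dy": 0,"dz": 0,"wx": 0,"wy": 0,"wz": 0},
])

```text
time: 10.32
eef_pos: [0.5309, -0.1183, 0.132]
tool_rot: [0.041, 0.706, -0.041, 0.706]
wrist_force: [-0.6, 0.4, 1.4]
grip_width: 0.0001
```

```bash
python3 - <<'E'
from h import *
tb()
E
```

```text
t 10.32 box mm [ 42.   45.9 132. ] F [-0.6  0.4  1.4] rot [-0.0007  0.0009  0.0003] q [-0.44  0.21  1.8  -0.    1.13 -1.9 ]
```

Call:
drive_tool([
  {"fingers": 1,"dx": 0.003,"dy": 0,"dz": 0,"wx": 0,"wy": 0,"wz": 0},
  {"fingers": 1,"dx": 0.002,"dy": 0,"dz": 0,"wx": 0,"wy": 0,"wz": 0},
])

```text
time: 10.48
eef_pos: [0.5311, -0.1176, 0.1272]
tool_rot: [0.041, 0.706, -0.041, 0.706]
wrist_force: [0.2, -0.2, 0.6]
grip_width: 0.0003
```

Call:
drive_tool([
  {"fingers": 1,"dx": 0.002,"dy": 0,"dz": 0,"wx": 0,"wy": 0,"wz": 0},
  {"fingers": 1,"dx": 0,"dy": 0,"dz": 0,"wx": 0,"wy": 0,"wz": 0},
])

```text
time: 10.65
eef_pos: [0.5307, -0.1174, 0.1249]
tool_rot: [0.041, 0.706, -0.04, 0.705]
wrist_force: [-0.1, 0.4, 0.9]
grip_width: -0.0
```

Call:
drive_tool([
  {"fingers": 1,"dx": 0.002,"dy": 0,"dz": 0,"wx": 0,"wy": 0,"wz": 0},
  {"fingers": 1,"dx": 0,"dy": 0,"dz": 0,"wx": 0,"wy": 0,"wz": 0},
])

```text
time: 10.82
eef_pos: [0.531, -0.1178, 0.1233]
tool_rot: [0.041, 0.706, -0.041, 0.706]
wrist_force: [0.2, 0.4, 0.1]
grip_width: 0.0
```

Call:
drive_tool([
  {"fingers": 1,"dx": 0.002,"dy": 0,"dz": 0,"wx": 0,"wy": 0,"wz": 0},
  {"fingers": 1,"dx": 0,"dy": 0,"dz": 0,"wx": 0,"wy": 0,"wz": 0},
])

```text
time: 10.98
eef_pos: [0.5311, -0.118, 0.1215]
tool_rot: [0.041, 0.706, -0.041, 0.706]
wrist_force: [0.5, -0.4, 0.4]
grip_width: -0.0002
```

```bash
python3 - <<'E'
from h import *
tb(); b,_=snap('side','s9')
cv2.imwrite('pics/s9z.png',cv2.resize(b[190:270,290:400],None,fx=6,fy=6,interpolation=cv2.INTER_CUBIC))
a,i=snap('wrist','w9'); cv2.imwrite('pics/w9z.png',cv2.resize(a[130:300,240:420],None,fx=4,fy=3.5,interpolation=cv2.INTER_CUBIC))
E
```

```text
t 10.98 box mm [ 42.2  46.2 121.5] F [ 0.5 -0.4  0.4] rot [-0.001   0.0003  0.0002] q [-0.44  0.23  1.8   0.    1.11 -1.9 ]
```

View pics/s9z.png

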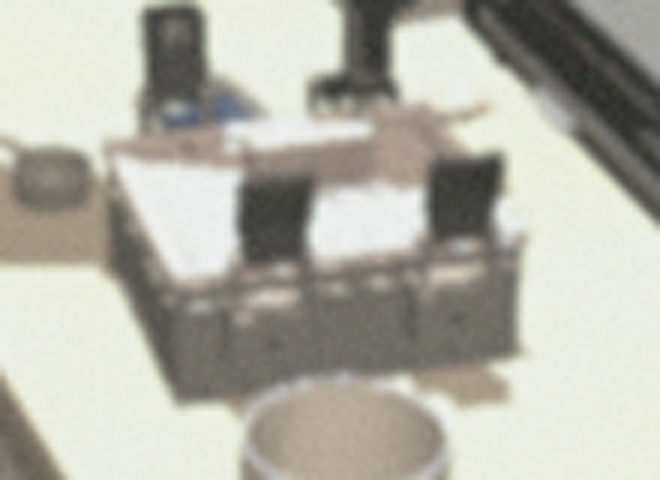

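View pics/w9z.png

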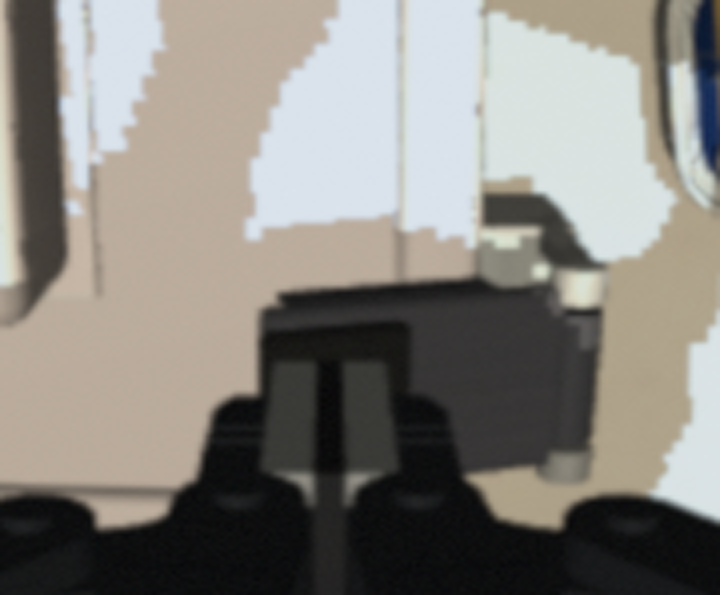

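Call:
drive_tool([
  {"fingers": 1,"dx": 0.0015,"dy": 0,"dz": 0,"wx": 0,"wy": 0,"wz": 0},
  {"fingers": 1,"dx": 0,"dy": 0,"dz": 0,"wx": 0,"wy": 0,"wz": 0},
])

```text
time: 11.25
eef_pos: [0.5312, -0.1182, 0.1201]
tool_rot: [0.041, 0.706, -0.041, 0.706]
wrist_force: [-0.1, 0.2, -0.4]
grip_width: -0.0001
```

Call:
drive_tool([
  {"fingers": 1,"dx": 0.0015,"dy": 0,"dz": 0,"wx": 0,"wy": 0,"wz": 0},
  {"fingers": 1,"dx": 0,"dy": 0,"dz": 0,"wx": 0,"wy": 0,"wz": 0},
])

```text
time: 11.42
eef_pos: [0.5311, -0.1182, 0.1186]
tool_rot: [0.041, 0.706, -0.041, 0.706]
wrist_force: [-0.2, 0.3, 0.1]
grip_width: -0.0001
```

Call:
drive_tool([
  {"fingers": 1,"dx": 0.0015,"dy": 0,"dz": 0,"wx": 0,"wy": 0,"wz": 0},
  {"fingers": 1,"dx": 0,"dy": 0,"dz": 0,"wx": 0,"wy": 0,"wz": 0},
])

```text
time: 11.58
eef_pos: [0.5311, -0.1181, 0.117]
tool_rot: [0.041, 0.706, -0.041, 0.706]
wrist_force: [-0.1, 0.1, 0.2]
grip_width: 0.0006
```

Call:
drive_tool([
  {"fingers": 1,"dx": 0.0015,"dy": 0,"dz": 0,"wx": 0,"wy": 0,"wz": 0},
  {"fingers": 1,"dx": 0,"dy": 0,"dz": 0,"wx": 0,"wy": 0,"wz": 0},
])

```text
time: 11.75
eef_pos: [0.5312, -0.1184, 0.1158]
tool_rot: [0.041, 0.706, -0.041, 0.706]
wrist_force: [0.1, -0.4, 0.7]
grip_width: 0.0004
```

Call:
drive_tool([
  {"fingers": 1,"dx": 0.0015,"dy": 0,"dz": 0,"wx": 0,"wy": 0,"wz": 0},
  {"fingers": 1,"dx": 0,"dy": 0,"dz": 0,"wx": 0,"wy": 0,"wz": 0},
])

```text
time: 11.92
eef_pos: [0.5313, -0.1185, 0.1146]
tool_rot: [0.041, 0.706, -0.041, 0.706]
wrist_force: [-1.2, -1.3, 3.5]
grip_width: 0.0001
```

Call:
drive_tool([
  {"fingers": 1,"dx": 0.0015,"dy": 0,"dz": 0,"wx": 0,"wy": 0,"wz": 0},
  {"fingers": 1,"dx": 0,"dy": 0,"dz": 0,"wx": 0,"wy": 0,"wz": 0},
])

```text
time: 12.08
eef_pos: [0.5314, -0.1186, 0.1131]
tool_rot: [0.041, 0.706, -0.041, 0.706]
wrist_force: [-0.8, -1.1, 4.1]
grip_width: -0.0001
```

Call:
drive_tool([
  {"fingers": 1,"dx": 0.001,"dy": 0,"dz": 0,"wx": 0,"wy": 0,"wz": 0},
  {"fingers": 1,"dx": 0,"dy": 0,"dz": 0,"wx": 0,"wy": 0,"wz": 0},
])

```text
time: 12.25
eef_pos: [0.5315, -0.1184, 0.112]
tool_rot: [0.041, 0.706, -0.041, 0.706]
wrist_force: [-1.1, -1.1, 1.9]
grip_width: 0.0002
```

Call:
drive_tool([
  {"fingers": 1,"dx": 0.001,"dy": 0,"dz": 0,"wx": 0,"wy": 0,"wz": 0},
  {"fingers": 1,"dx": 0,"dy": 0,"dz": 0,"wx": 0,"wy": 0,"wz": 0},
])

```text
time: 12.42
eef_pos: [0.5313, -0.118, 0.1106]
tool_rot: [0.041, 0.706, -0.041, 0.706]
wrist_force: [0.8, -0.5, 0.9]
grip_width: 0.0001
```

Call:
drive_tool([
  {"fingers": 1,"dx": 0.001,"dy": 0,"dz": 0,"wx": 0,"wy": 0,"wz": 0},
  {"fingers": 1,"dx": 0,"dy": 0,"dz": 0,"wx": 0,"wy": 0,"wz": 0},
])

```text
time: 12.58
eef_pos: [0.5309, -0.1177, 0.1092]
tool_rot: [0.041, 0.706, -0.041, 0.706]
wrist_force: [-0.6, 0.2, 0.1]
grip_width: -0.0001
```

```bash
python3 - <<'E'
from h import *
tb(); b,_=snap('side','s10')
cv2.imwrite('pics/s10z.png',cv2.resize(b[190:270,290:400],None,fx=6,fy=6,interpolation=cv2.INTER_CUBIC))
a,i=snap('wrist','w10'); cv2.imwrite('pics/w10z.png',cv2.resize(a[130:300,240:420],None,fx=4,fy=3.5,interpolation=cv2.INTER_CUBIC))
E
```

```text
t 12.58 box mm [ 42.   46.5 109.2] F [-0.6  0.2  0.1] rot [-0.0009  0.0007  0.0008] q [-0.44  0.24  1.81  0.    1.09 -1.9 ]
```

View pics/w10z.png

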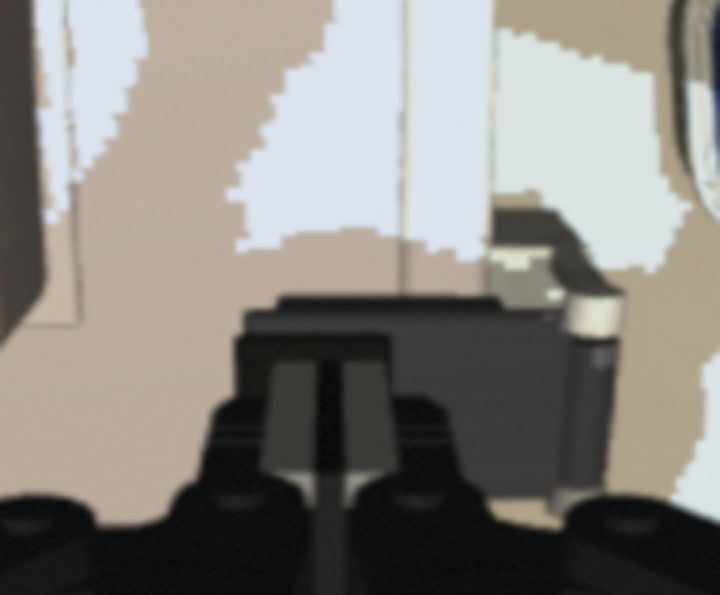

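View pics/s10z.png

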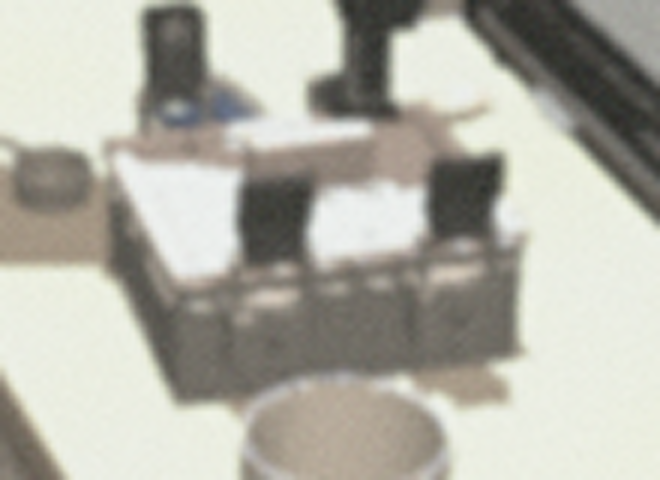

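Call:
drive_tool([
  {"fingers": 1,"dx": 0.001,"dy": 0,"dz": 0,"wx": 0,"wy": 0,"wz": 0},
  {"fingers": 1,"dx": 0,"dy": 0,"dz": 0,"wx": 0,"wy": 0,"wz": 0},
])

```text
time: 12.85
eef_pos: [0.531, -0.1178, 0.1091]
tool_rot: [0.041, 0.706, -0.041, 0.706]
wrist_force: [-1.8, 1.6, 5.0]
grip_width: -0.0001
```

Call:
drive_tool([
  {"fingers": 1,"dx": 0.001,"dy": 0,"dz": 0,"wx": 0,"wy": 0,"wz": 0},
  {"fingers": 1,"dx": 0,"dy": 0,"dz": 0,"wx": 0,"wy": 0,"wz": 0},
])

```text
time: 13.02
eef_pos: [0.5311, -0.1178, 0.1088]
tool_rot: [0.041, 0.706, -0.041, 0.706]
wrist_force: [-5.0, 1.3, 10.5]
grip_width: 0.0001
```

Call:
drive_tool([
  {"fingers": 1,"dx": 0.001,"dy": 0,"dz": 0,"wx": 0,"wy": 0,"wz": 0},
  {"fingers": 1,"dx": 0,"dy": 0,"dz": 0,"wx": 0,"wy": 0,"wz": 0},
])

```text
time: 13.18
eef_pos: [0.5312, -0.1178, 0.1087]
tool_rot: [0.041, 0.706, -0.041, 0.706]
wrist_force: [-7.2, 2.7, 15.6]
grip_width: 0.0
```

Call:
drive_tool([
  {"fingers": 1,"dx": -0.01,"dy": 0,"dz": 0,"wx": 0,"wy": 0,"wz": 0},
  {"fingers": 1,"dx": -0.03,"dy": 0,"dz": 0,"wx": 0,"wy": 0,"wz": 0},
  {"fingers": 1,"dx": -0.035,"dy": 0,"dz": 0,"wx": 0,"wy": 0,"wz": 0},
  {"fingers": 1,"dx": -0.035,"dy": -0.01,"dz": -0.02,"wx": 0,"wy": 0,"wz": 0},
  {"fingers": 1,"dx": 0,"dy": -0.025,"dz": -0.025,"wx": 0,"wy": 0,"wz": 0},
])

```text
time: 13.6
eef_pos: [0.4865, -0.1482, 0.2247]
tool_rot: [0.038, 0.701, -0.041, 0.71]
wrist_force: [1.6, -2.5, 2.2]
grip_width: -0.0001
```

```bash
python3 - <<'E'
from h import *
tb(); b,_=snap('side','s11')
cv2.imwrite('pics/s11z.png',cv2.resize(b[190:270,290:400],None,fx=6,fy=6,interpolation=cv2.INTER_CUBIC))
a,i=snap('wrist','w11')
E
```

```text
t 13.6 box mm [  1.5  11.  224.7] F [ 1.6 -2.5  2.2] rot [-0.0049 -0.013  -0.0044] q [-0.53  0.    1.83  0.    1.3  -1.99]
```

View pics/w11.png

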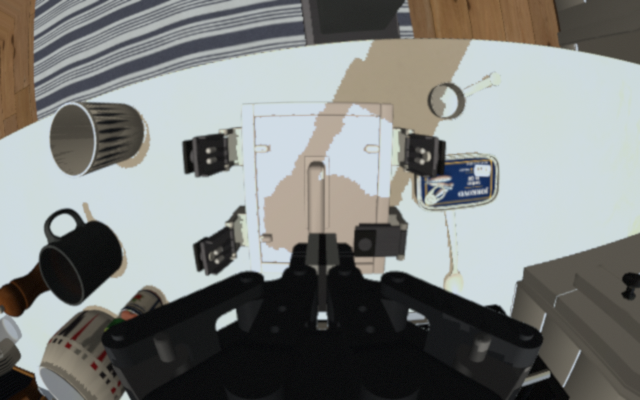

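View pics/s11z.png

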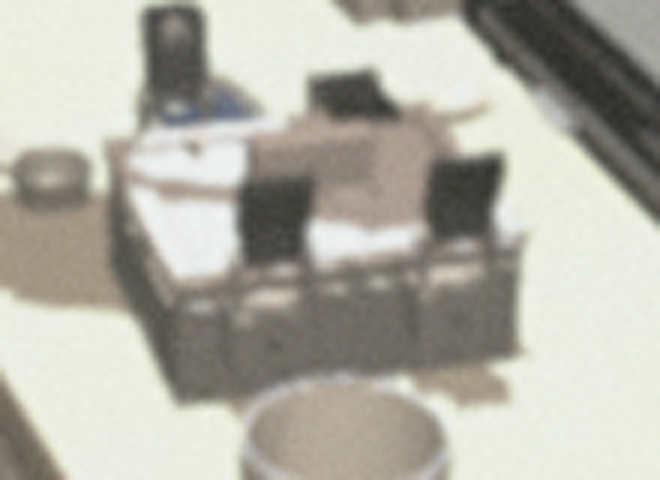

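```bash
python3 - <<'E'
from h import *
Rb=R.from_euler('z',YAW)
for th in (90,80,70,60):
  t=np.radians(th)
  out=[]
  for x in (.0265,.0575):
    for rr in (0,.045):
      p=np.array([x,.08-rr*np.sin(t),.0788+rr*np.cos(t)]); w=Rb.apply(p)+np.r_[BX,0]; u,v=proj('side',w); out.append((round((u-289.5)*6),round((v-189.5)*6)))
  # pad face with d=5/10
  for d in (.005,.012):
   for x,rr in ((.029,.026),(.029,.046),(.055,.046),(.055,.026)):
    p=np.array([x,.08-rr*np.sin(t)+d*np.cos(t),.0788+rr*np.cos(t)+d*np.sin(t)]); u,v=proj('side',Rb.apply(p)+np.r_[BX,0]); out.append((round((u-289.5)*6),round((v-189.5)*6)))
  print(th,out)
E
python3 - <<'E'
import cv2
a=cv2.imread('pics/w11.png'); cv2.imwrite('pics/w11z.png',cv2.resize(a[200:290,330:430],None,fx=7,fy=6,interpolation=cv2.INTER_CUBIC))
E
```

```text
90 [(314, 84), (342, 124), (374, 77), (405, 117), (335, 97), (348, 115), (401, 109), (387, 91), (336, 84), (349, 102), (401, 95), (387, 78)]
80 [(314, 84), (342, 109), (374, 77), (405, 101), (335, 88), (348, 99), (400, 92), (386, 82), (334, 74), (347, 84), (400, 78), (386, 67)]
70 [(314, 84), (341, 93), (374, 77), (404, 85), (334, 78), (346, 82), (399, 75), (385, 72), (332, 63), (345, 67), (398, 61), (384, 57)]
60 [(314, 84), (340, 76), (374, 77), (402, 69), (332, 69), (344, 65), (396, 58), (384, 63), (330, 54), (342, 50), (394, 44), (382, 48)]
```

View pics/w11z.png

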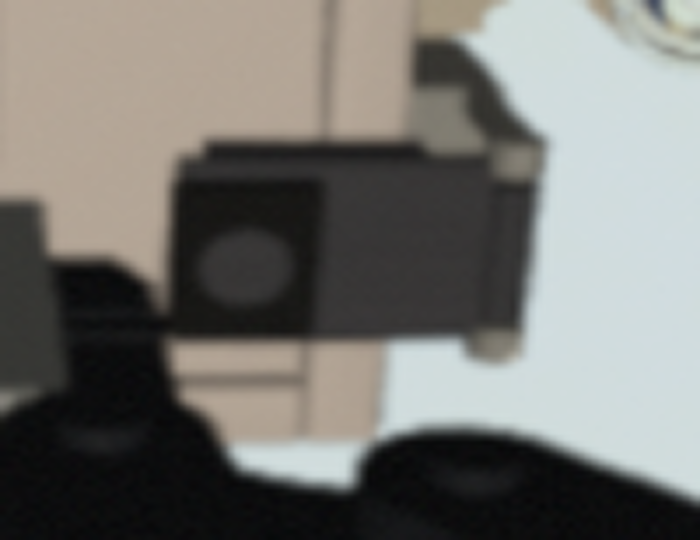

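Call:
drive_tool([
  {"fingers": 1,"dx": 0,"dy": -0.035,"dz": -0.011,"wx": 0,"wy": 0,"wz": 0},
  {"fingers": 1,"dx": 0,"dy": -0.035,"dz": -0.011,"wx": 0,"wy": 0,"wz": 0},
  {"fingers": 1,"dx": 0,"dy": -0.035,"dz": -0.011,"wx": 0,"wy": 0,"wz": 0},
  {"fingers": 1,"dx": 0.005,"dy": -0.035,"dz": -0.011,"wx": 0,"wy": 0,"wz": 0},
  {"fingers": 1,"dx": 0.02,"dy": 0,"dz": 0,"wx": 0,"wy": 0,"wz": 0},
])

```text
time: 14.12
eef_pos: [0.4221, -0.2881, 0.1946]
tool_rot: [0.04, 0.704, -0.045, 0.707]
wrist_force: [0.4, 0.3, 0.3]
grip_width: -0.0001
```

Call:
drive_tool([
  {"fingers": 1,"dx": 0.03,"dy": 0,"dz": 0,"wx": 0,"wy": 0,"wz": 0},
  {"fingers": 1,"dx": 0.02,"dy": 0,"dz": 0,"wx": 0,"wy": 0,"wz": 0},
  {"fingers": 1,"dx": 0,"dy": 0,"dz": 0,"wx": 0,"wy": 0,"wz": 0},
  {"fingers": 1,"dx": 0,"dy": 0,"dz": 0,"wx": 0,"wy": 0,"wz": 0},
])

```text
time: 14.45
eef_pos: [0.4221, -0.2807, 0.1406]
tool_rot: [0.042, 0.707, -0.04, 0.705]
wrist_force: [1.0, 0.1, 0.1]
grip_width: 0.0001
```

```bash
python3 - <<'E'
from h import *
tb(); a,i=snap('wrist','w12')
E
```

```text
t 14.45 box mm [ -47.1 -128.1  140.6] F [1.  0.1 0.1] rot [-0.001   0.0024  0.0025] q [-0.83  0.11  1.89  0.    1.14 -2.28]
```

View pics/w12.png

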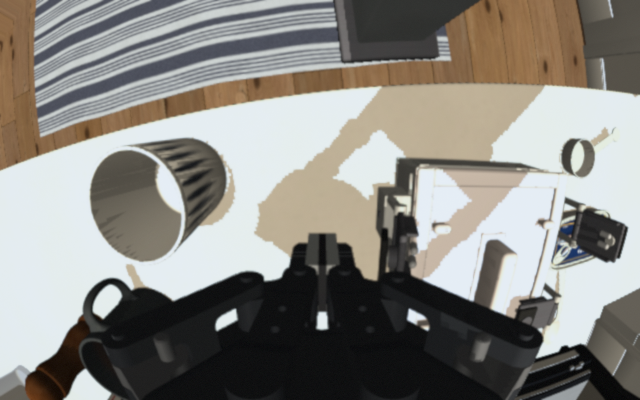

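Call:
drive_tool([
  {"fingers": 1,"dx": 0.015,"dy": 0,"dz": 0.005,"wx": 0,"wy": 0,"wz": 0},
  {"fingers": 1,"dx": 0.006,"dy": 0,"dz": 0,"wx": 0,"wy": 0,"wz": 0},
  {"fingers": 1,"dx": 0,"dy": 0.006,"dz": 0,"wx": 0,"wy": 0,"wz": 0},
  {"fingers": 1,"dx": 0,"dy": 0.01,"dz": 0,"wx": 0,"wy": 0,"wz": 0},
])

```text
time: 14.83
eef_pos: [0.4297, -0.2665, 0.1217]
tool_rot: [0.041, 0.706, -0.042, 0.706]
wrist_force: [-1.3, -1.0, 1.2]
grip_width: -0.0001
```

Call:
drive_tool([
  {"fingers": 1,"dx": 0,"dy": 0.008,"dz": 0,"wx": 0,"wy": 0,"wz": 0},
  {"fingers": 1,"dx": 0,"dy": 0.008,"dz": 0,"wx": 0,"wy": 0,"wz": 0},
])

```text
time: 15.0
eef_pos: [0.4318, -0.2501, 0.122]
tool_rot: [0.04, 0.705, -0.041, 0.706]
wrist_force: [0.1, -1.5, 1.2]
grip_width: -0.0002
```

Call:
drive_tool([
  {"fingers": 1,"dx": 0,"dy": 0.008,"dz": 0,"wx": 0,"wy": 0,"wz": 0},
  {"fingers": 1,"dx": 0,"dy": 0.008,"dz": 0,"wx": 0,"wy": 0,"wz": 0},
])

```text
time: 15.17
eef_pos: [0.4334, -0.2338, 0.1214]
tool_rot: [0.041, 0.706, -0.041, 0.706]
wrist_force: [0.6, -0.8, -0.3]
grip_width: -0.0001
```

```bash
python3 - <<'E'
from h import *
tb()
E
```

```text
t 15.17 box mm [-41.3 -80.2 121.4] F [ 0.6 -0.8 -0.3] rot [-0.0014 -0.0009 -0.0008] q [-0.74  0.1   1.95 -0.    1.09 -2.2 ]
```

Call:
drive_tool([
  {"fingers": 1,"dx": 0,"dy": 0.007,"dz": 0,"wx": 0,"wy": 0,"wz": 0},
  {"fingers": 1,"dx": 0,"dy": 0.006,"dz": 0,"wx": 0,"wy": 0,"wz": 0},
])

```text
time: 15.33
eef_pos: [0.4346, -0.2205, 0.1208]
tool_rot: [0.041, 0.706, -0.041, 0.706]
wrist_force: [-0.6, -0.8, -1.4]
grip_width: 0.0001
```

Call:
drive_tool([
  {"fingers": 1,"dx": -0.02,"dy": 0,"dz": 0,"wx": 0,"wy": 0,"wz": 0},
  {"fingers": 1,"dx": -0.015,"dy": 0.01,"dz": 0,"wx": 0,"wy": 0,"wz": 0},
  {"fingers": 1,"dx": 0,"dy": 0.01,"dz": 0,"wx": 0,"wy": 0,"wz": 0},
  {"fingers": 1,"dx": 0,"dy": 0,"dz": 0,"wx": 0,"wy": 0,"wz": 0},
])

```text
time: 15.67
eef_pos: [0.4372, -0.2001, 0.1559]
tool_rot: [0.041, 0.706, -0.04, 0.706]
wrist_force: [0.4, 0.8, 0.6]
grip_width: 0.0004
```

```bash
python3 - <<'E'
from h import *
tb(); a,i=snap('wrist','w13')
E
```

```text
t 15.67 box mm [-41.4 -46.3 155.9] F [0.4 0.8 0.6] rot [-0.0024 -0.0007  0.0004] q [-0.68  0.02  1.96  0.    1.17 -2.14]
```

View pics/w13.png

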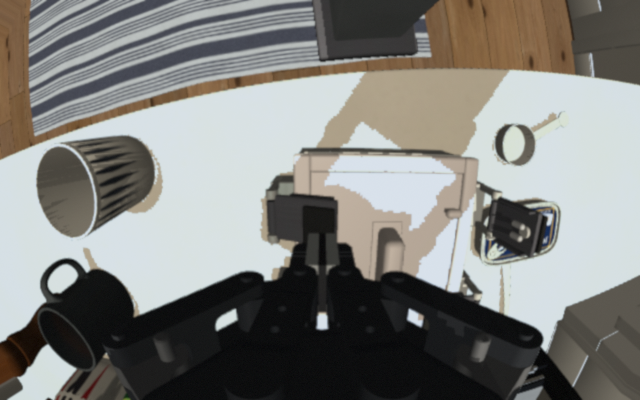

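Call:
drive_tool([
  {"fingers": 1,"dx": 0.01,"dy": 0.002,"dz": 0,"wx": 0,"wy": 0,"wz": 0},
  {"fingers": 1,"dx": 0.008,"dy": 0,"dz": 0,"wx": 0,"wy": 0,"wz": 0},
  {"fingers": 1,"dx": 0.004,"dy": 0,"dz": 0,"wx": 0,"wy": 0,"wz": 0},
])

```text
time: 15.97
eef_pos: [0.4358, -0.1989, 0.131]
tool_rot: [0.042, 0.707, -0.04, 0.705]
wrist_force: [0.5, 0.8, -0.6]
grip_width: 0.0
```

Call:
drive_tool([
  {"fingers": 1,"dx": 0.003,"dy": 0,"dz": 0,"wx": 0,"wy": 0,"wz": 0},
  {"fingers": 1,"dx": 0.002,"dy": 0,"dz": 0,"wx": 0,"wy": 0,"wz": 0},
])

```text
time: 16.13
eef_pos: [0.4366, -0.1996, 0.1276]
tool_rot: [0.042, 0.706, -0.041, 0.705]
wrist_force: [1.0, 0.2, 1.6]
grip_width: -0.0001
```

Call:
drive_tool([
  {"fingers": 1,"dx": 0.002,"dy": 0,"dz": 0,"wx": 0,"wy": 0,"wz": 0},
  {"fingers": 1,"dx": 0,"dy": 0,"dz": 0,"wx": 0,"wy": 0,"wz": 0},
])

```text
time: 16.3
eef_pos: [0.437, -0.1999, 0.1264]
tool_rot: [0.041, 0.706, -0.041, 0.706]
wrist_force: [0.1, -0.4, 0.5]
grip_width: -0.0001
```

Call:
drive_tool([
  {"fingers": 1,"dx": 0.002,"dy": 0,"dz": 0,"wx": 0,"wy": 0,"wz": 0},
  {"fingers": 1,"dx": 0,"dy": 0,"dz": 0,"wx": 0,"wy": 0,"wz": 0},
])

```text
time: 16.47
eef_pos: [0.4372, -0.1999, 0.1248]
tool_rot: [0.041, 0.706, -0.041, 0.706]
wrist_force: [-0.0, -0.7, -0.7]
grip_width: 0.0001
```

Call:
drive_tool([
  {"fingers": 1,"dx": 0.0015,"dy": 0,"dz": 0,"wx": 0,"wy": 0,"wz": 0},
  {"fingers": 1,"dx": 0,"dy": 0,"dz": 0,"wx": 0,"wy": 0,"wz": 0},
])

```text
time: 16.63
eef_pos: [0.4372, -0.1998, 0.1233]
tool_rot: [0.041, 0.706, -0.041, 0.706]
wrist_force: [0.2, -0.5, 0.1]
grip_width: 0.0
```

Call:
drive_tool([
  {"fingers": 1,"dx": 0.0015,"dy": 0,"dz": 0,"wx": 0,"wy": 0,"wz": 0},
  {"fingers": 1,"dx": 0,"dy": 0,"dz": 0,"wx": 0,"wy": 0,"wz": 0},
])

```text
time: 16.8
eef_pos: [0.4373, -0.1998, 0.1219]
tool_rot: [0.041, 0.706, -0.041, 0.706]
wrist_force: [0.2, 0.3, 0.7]
grip_width: -0.0
```

Call:
drive_tool([
  {"fingers": 1,"dx": 0.0015,"dy": 0,"dz": 0,"wx": 0,"wy": 0,"wz": 0},
  {"fingers": 1,"dx": 0,"dy": 0,"dz": 0,"wx": 0,"wy": 0,"wz": 0},
])

```text
time: 16.97
eef_pos: [0.4374, -0.1997, 0.1205]
tool_rot: [0.041, 0.706, -0.041, 0.706]
wrist_force: [0.9, 2.0, 3.3]
grip_width: -0.0002
```

Call:
drive_tool([
  {"fingers": 1,"dx": 0.0015,"dy": 0,"dz": 0,"wx": 0,"wy": 0,"wz": 0},
  {"fingers": 1,"dx": 0,"dy": 0,"dz": 0,"wx": 0,"wy": 0,"wz": 0},
])

```text
time: 17.13
eef_pos: [0.4374, -0.1996, 0.1191]
tool_rot: [0.041, 0.706, -0.041, 0.706]
wrist_force: [-0.4, 2.1, 3.7]
grip_width: 0.0002
```

Call:
drive_tool([
  {"fingers": 1,"dx": 0.001,"dy": 0,"dz": 0,"wx": 0,"wy": 0,"wz": 0},
  {"fingers": 1,"dx": 0,"dy": 0,"dz": 0,"wx": 0,"wy": 0,"wz": 0},
])

```text
time: 17.3
eef_pos: [0.4374, -0.1997, 0.1181]
tool_rot: [0.041, 0.706, -0.041, 0.706]
wrist_force: [1.3, 2.2, 3.7]
grip_width: 0.0001
```

Call:
drive_tool([
  {"fingers": 1,"dx": 0.001,"dy": 0,"dz": 0,"wx": 0,"wy": 0,"wz": 0},
  {"fingers": 1,"dx": 0,"dy": 0,"dz": 0,"wx": 0,"wy": 0,"wz": 0},
])

```text
time: 17.47
eef_pos: [0.4372, -0.1998, 0.1167]
tool_rot: [0.041, 0.706, -0.041, 0.706]
wrist_force: [0.4, 0.0, 1.5]
grip_width: 0.0
```

Call:
drive_tool([
  {"fingers": 1,"dx": 0.001,"dy": 0,"dz": 0,"wx": 0,"wy": 0,"wz": 0},
  {"fingers": 1,"dx": 0,"dy": 0,"dz": 0,"wx": 0,"wy": 0,"wz": 0},
])

```text
time: 17.63
eef_pos: [0.4367, -0.1998, 0.1153]
tool_rot: [0.041, 0.706, -0.041, 0.706]
wrist_force: [0.7, 0.8, -0.0]
grip_width: -0.0002
```

Call:
drive_tool([
  {"fingers": 1,"dx": 0.001,"dy": 0,"dz": 0,"wx": 0,"wy": 0,"wz": 0},
  {"fingers": 1,"dx": 0,"dy": 0,"dz": 0,"wx": 0,"wy": 0,"wz": 0},
])

```text
time: 17.8
eef_pos: [0.4369, -0.1999, 0.115]
tool_rot: [0.041, 0.706, -0.041, 0.706]
wrist_force: [-1.6, 1.6, 4.8]
grip_width: -0.0001
```

Call:
drive_tool([
  {"fingers": 1,"dx": 0.001,"dy": 0,"dz": 0,"wx": 0,"wy": 0,"wz": 0},
  {"fingers": 1,"dx": 0,"dy": 0,"dz": 0,"wx": 0,"wy": 0,"wz": 0},
])

```text
time: 17.97
eef_pos: [0.437, -0.1999, 0.1147]
tool_rot: [0.041, 0.706, -0.041, 0.706]
wrist_force: [-3.8, 3.4, 10.9]
grip_width: 0.0001
```

Call:
drive_tool([
  {"fingers": 1,"dx": -0.01,"dy": 0,"dz": 0,"wx": 0,"wy": 0,"wz": 0},
  {"fingers": 1,"dx": -0.03,"dy": 0,"dz": 0,"wx": 0,"wy": 0,"wz": 0},
  {"fingers": 1,"dx": -0.035,"dy": 0.015,"dz": 0,"wx": 0,"wy": 0,"wz": 0},
  {"fingers": 1,"dx": -0.02,"dy": 0.035,"dz": 0,"wx": 0,"wy": 0,"wz": 0},
  {"fingers": 1,"dx": 0,"dy": 0.038,"dz": 0,"wx": 0,"wy": 0,"wz": 0},
])

```text
time: 18.38
eef_pos: [0.4501, -0.1142, 0.2146]
tool_rot: [0.04, 0.702, -0.044, 0.709]
wrist_force: [1.2, -0.2, -0.4]
grip_width: 0.0001
```

```bash
python3 - <<'E'
from h import *
tb(); b,_=snap('side','s14')
cv2.imwrite('pics/s14z.png',cv2.resize(b[190:270,290:400],None,fx=6,fy=6,interpolation=cv2.INTER_CUBIC))
a,i=snap('wrist','w14')
Rb=R.from_euler('z',YAW)
for th in (90,80):
  t=np.radians(th);out=[]
  for x in (-.0265,-.0575):
    for rr in (0,.045):
      p=np.array([x,-(.08-rr*np.sin(t)),.0788+rr*np.cos(t)]); u,v=proj('side',Rb.apply(p)+np.r_[BX,0]); out.append((round((u-289.5)*6),round((v-189.5)*6)))
  for d in (.005,.0115):
   for x,rr in ((.029,.026),(.029,.046),(.055,.046),(.055,.026)):
    p=np.array([-x,-(.08-rr*np.sin(t)+d*np.cos(t)),.0788+rr*np.cos(t)+d*np.sin(t)]); u,v=proj('side',Rb.apply(p)+np.r_[BX,0]); out.append((round((u-289.5)*6),round((v-189.5)*6)))
  print(th,out)
E
```

```text
t 18.38 box mm [-38.7  40.6 214.6] F [ 1.2 -0.2 -0.4] rot [ 0.0023 -0.0099 -0.0046] q [-0.51 -0.11  1.95 -0.    1.29 -1.96]
90 [(308, 255), (277, 207), (238, 265), (210, 216), (285, 218), (271, 196), (215, 204), (227, 225), (285, 204), (272, 183), (215, 191), (227, 212)]
80 [(308, 255), (278, 192), (238, 265), (210, 201), (286, 210), (273, 182), (216, 189), (228, 217), (287, 198), (274, 170), (216, 178), (229, 205)]
```

View pics/s14z.png

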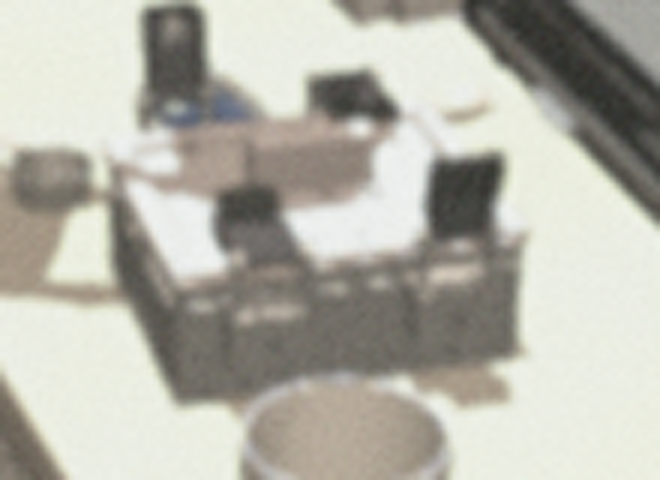

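View pics/w14.png

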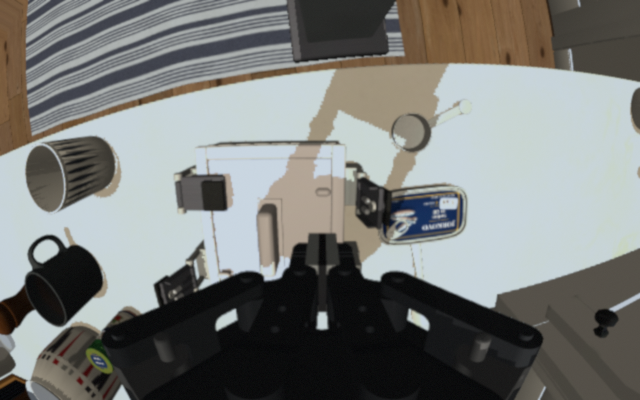

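Call:
drive_tool([
  {"fingers": 1,"dx": 0,"dy": 0.03,"dz": -0.001,"wx": 0,"wy": 0,"wz": 0},
  {"fingers": 1,"dx": 0,"dy": 0.03,"dz": -0.001,"wx": 0,"wy": 0,"wz": 0},
  {"fingers": 1,"dx": 0.005,"dy": 0.022,"dz": 0,"wx": 0,"wy": 0,"wz": 0},
  {"fingers": 1,"dx": 0.025,"dy": 0,"dz": 0,"wx": 0,"wy": 0,"wz": 0},
  {"fingers": 1,"dx": 0.03,"dy": 0,"dz": 0,"wx": 0,"wy": 0,"wz": 0},
])

```text
time: 18.9
eef_pos: [0.4566, -0.0307, 0.15]
tool_rot: [0.039, 0.704, -0.041, 0.708]
wrist_force: [-0.2, 0.2, -0.9]
grip_width: -0.0003
```

Call:
drive_tool([
  {"fingers": 1,"dx": 0.025,"dy": 0,"dz": 0,"wx": 0,"wy": 0,"wz": 0},
  {"fingers": 1,"dx": 0.006,"dy": 0,"dz": 0,"wx": 0,"wy": 0,"wz": 0},
  {"fingers": 1,"dx": 0,"dy": 0,"dz": 0,"wx": 0,"wy": 0,"wz": 0},
])

```text
time: 19.15
eef_pos: [0.4529, -0.0306, 0.1157]
tool_rot: [0.042, 0.708, -0.041, 0.704]
wrist_force: [-0.3, -0.3, 0.5]
grip_width: -0.0
```

```bash
python3 - <<'E'
from h import *
tb()
E
```

```text
t 19.15 box mm [-45.6 124.  115.7] F [-0.3 -0.3  0.5] rot [-0.0007  0.0053  0.0009] q [-0.33  0.01  2.05 -0.    1.08 -1.79]
```

Call:
drive_tool([
  {"fingers": 1,"dx": -0.003,"dy": -0.004,"dz": 0.002,"wx": 0,"wy": 0,"wz": 0},
  {"fingers": 1,"dx": 0,"dy": -0.01,"dz": 0,"wx": 0,"wy": 0,"wz": 0},
  {"fingers": 1,"dx": 0,"dy": -0.008,"dz": 0,"wx": 0,"wy": 0,"wz": 0},
])

```text
time: 19.4
eef_pos: [0.4559, -0.0545, 0.123]
tool_rot: [0.04, 0.704, -0.041, 0.707]
wrist_force: [0.1, 1.7, 1.1]
grip_width: 0.0
```

Call:
drive_tool([
  {"fingers": 1,"dx": 0,"dy": -0.008,"dz": 0,"wx": 0,"wy": 0,"wz": 0},
  {"fingers": 1,"dx": 0,"dy": -0.008,"dz": 0,"wx": 0,"wy": 0,"wz": 0},
])

```text
time: 19.57
eef_pos: [0.4531, -0.07, 0.1219]
tool_rot: [0.041, 0.705, -0.041, 0.707]
wrist_force: [0.7, 1.7, -0.1]
grip_width: -0.0001
```

Call:
drive_tool([
  {"fingers": 1,"dx": 0,"dy": -0.008,"dz": 0,"wx": 0,"wy": 0,"wz": 0},
  {"fingers": 1,"dx": 0,"dy": -0.009,"dz": 0,"wx": 0,"wy": 0,"wz": 0},
  {"fingers": 1,"dx": 0,"dy": 0,"dz": 0,"wx": 0,"wy": 0,"wz": 0},
])

```text
time: 19.82
eef_pos: [0.4501, -0.0872, 0.1207]
tool_rot: [0.041, 0.706, -0.042, 0.706]
wrist_force: [0.9, -0.4, -0.3]
grip_width: -0.0002
```

```bash
python3 - <<'E'
from h import *
tb()
E
```

```text
t 19.82 box mm [-41.8  67.4 120.7] F [ 0.9 -0.4 -0.3] rot [ 0.0005  0.0003 -0.0005] q [-0.46  0.01  2.04 -0.    1.09 -1.91]
```

Call:
drive_tool([
  {"fingers": 1,"dx": -0.02,"dy": 0,"dz": 0,"wx": 0,"wy": 0,"wz": 0},
  {"fingers": 1,"dx": -0.015,"dy": -0.011,"dz": 0,"wx": 0,"wy": 0,"wz": 0},
  {"fingers": 1,"dx": 0,"dy": -0.012,"dz": 0,"wx": 0,"wy": 0,"wz": 0},
  {"fingers": 1,"dx": 0,"dy": 0,"dz": 0,"wx": 0,"wy": 0,"wz": 0},
])

```text
time: 20.15
eef_pos: [0.4484, -0.1103, 0.157]
tool_rot: [0.041, 0.705, -0.042, 0.707]
wrist_force: [0.1, 0.6, -0.4]
grip_width: -0.0001
```

```bash
python3 - <<'E'
from h import *
tb(); a,i=snap('wrist','w15')
E
```

```text
t 20.15 box mm [-40.8  44.2 157. ] F [ 0.1  0.6 -0.4] rot [ 0.0003 -0.0024 -0.0021] q [-0.5  -0.04  2.01 -0.    1.17 -1.96]
```

View pics/w15.png

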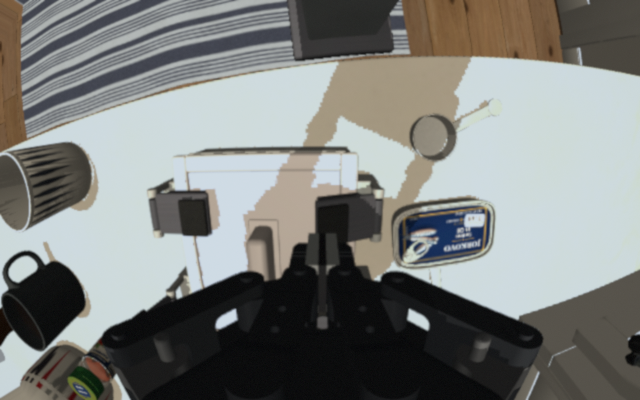

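Clip b is folded inward under the finger (pad near pixel 335,215), c is flat (195,213). Press down on b.

Call:
drive_tool([
  {"fingers": 1,"dx": 0.01,"dy": 0,"dz": 0,"wx": 0,"wy": 0,"wz": 0},
  {"fingers": 1,"dx": 0.008,"dy": 0,"dz": -0.001,"wx": 0,"wy": 0,"wz": 0},
  {"fingers": 1,"dx": 0.004,"dy": 0,"dz": 0,"wx": 0,"wy": 0,"wz": 0},
])

```text
time: 20.45
eef_pos: [0.4452, -0.107, 0.1312]
tool_rot: [0.041, 0.707, -0.04, 0.705]
wrist_force: [-0.8, -0.5, -0.1]
grip_width: -0.0002
```

Call:
drive_tool([
  {"fingers": 1,"dx": 0.003,"dy": 0,"dz": 0,"wx": 0,"wy": 0,"wz": 0},
  {"fingers": 1,"dx": 0.002,"dy": 0,"dz": 0,"wx": 0,"wy": 0,"wz": 0},
])

```text
time: 20.62
eef_pos: [0.4462, -0.1078, 0.1277]
tool_rot: [0.041, 0.707, -0.041, 0.705]
wrist_force: [-0.5, 0.5, 1.1]
grip_width: 0.0001
```

Call:
drive_tool([
  {"fingers": 1,"dx": 0.002,"dy": 0,"dz": 0,"wx": 0,"wy": 0,"wz": 0},
  {"fingers": 1,"dx": 0,"dy": 0,"dz": 0,"wx": 0,"wy": 0,"wz": 0},
])

```text
time: 20.78
eef_pos: [0.4467, -0.1081, 0.1264]
tool_rot: [0.041, 0.706, -0.041, 0.706]
wrist_force: [0.3, 0.7, 0.7]
grip_width: 0.0002
```

Call:
drive_tool([
  {"fingers": 1,"dx": 0.0015,"dy": 0,"dz": 0,"wx": 0,"wy": 0,"wz": 0},
  {"fingers": 1,"dx": 0,"dy": 0,"dz": 0,"wx": 0,"wy": 0,"wz": 0},
])

```text
time: 20.95
eef_pos: [0.4469, -0.1083, 0.1253]
tool_rot: [0.041, 0.706, -0.041, 0.706]
wrist_force: [0.3, -0.2, -0.5]
grip_width: 0.0001
```

Call:
drive_tool([
  {"fingers": 1,"dx": 0.0015,"dy": 0,"dz": 0,"wx": 0,"wy": 0,"wz": 0},
  {"fingers": 1,"dx": 0,"dy": 0,"dz": 0,"wx": 0,"wy": 0,"wz": 0},
])

```text
time: 21.12
eef_pos: [0.4468, -0.1083, 0.1238]
tool_rot: [0.041, 0.706, -0.041, 0.706]
wrist_force: [0.8, -0.1, -0.6]
grip_width: -0.0
```

Call:
drive_tool([
  {"fingers": 1,"dx": 0.0015,"dy": 0,"dz": 0,"wx": 0,"wy": 0,"wz": 0},
  {"fingers": 1,"dx": 0,"dy": 0,"dz": 0,"wx": 0,"wy": 0,"wz": 0},
])

```text
time: 21.28
eef_pos: [0.4467, -0.1083, 0.1222]
tool_rot: [0.041, 0.706, -0.041, 0.706]
wrist_force: [-0.1, -0.3, 0.2]
grip_width: 0.0001
```

Call:
drive_tool([
  {"fingers": 1,"dx": 0.0015,"dy": 0,"dz": 0,"wx": 0,"wy": 0,"wz": 0},
  {"fingers": 1,"dx": 0,"dy": 0,"dz": 0,"wx": 0,"wy": 0,"wz": 0},
])

```text
time: 21.45
eef_pos: [0.4467, -0.1083, 0.1206]
tool_rot: [0.041, 0.706, -0.041, 0.706]
wrist_force: [0.4, 0.0, 0.0]
grip_width: -0.0001
```

Call:
drive_tool([
  {"fingers": 1,"dx": 0.0015,"dy": 0,"dz": 0,"wx": 0,"wy": 0,"wz": 0},
  {"fingers": 1,"dx": 0,"dy": 0,"dz": 0,"wx": 0,"wy": 0,"wz": 0},
])

```text
time: 21.62
eef_pos: [0.4468, -0.1084, 0.1192]
tool_rot: [0.041, 0.706, -0.041, 0.706]
wrist_force: [-0.2, -0.6, 0.6]
grip_width: -0.0002
```

Call:
drive_tool([
  {"fingers": 1,"dx": 0.0015,"dy": 0,"dz": 0,"wx": 0,"wy": 0,"wz": 0},
  {"fingers": 1,"dx": 0,"dy": 0,"dz": 0,"wx": 0,"wy": 0,"wz": 0},
])

```text
time: 21.78
eef_pos: [0.4469, -0.1087, 0.118]
tool_rot: [0.041, 0.706, -0.041, 0.706]
wrist_force: [-0.8, -1.0, 2.0]
grip_width: 0.0002
```

Call:
drive_tool([
  {"fingers": 1,"dx": 0.001,"dy": 0,"dz": 0,"wx": 0,"wy": 0,"wz": 0},
  {"fingers": 1,"dx": 0,"dy": 0,"dz": 0,"wx": 0,"wy": 0,"wz": 0},
])

```text
time: 21.95
eef_pos: [0.447, -0.1087, 0.1171]
tool_rot: [0.041, 0.706, -0.041, 0.706]
wrist_force: [-0.2, -0.7, 2.9]
grip_width: 0.0
```

Call:
drive_tool([
  {"fingers": 1,"dx": 0.001,"dy": 0,"dz": 0,"wx": 0,"wy": 0,"wz": 0},
  {"fingers": 1,"dx": 0,"dy": 0,"dz": 0,"wx": 0,"wy": 0,"wz": 0},
])

```text
time: 22.12
eef_pos: [0.4471, -0.1088, 0.1162]
tool_rot: [0.041, 0.706, -0.041, 0.706]
wrist_force: [-1.0, -2.3, 4.5]
grip_width: 0.0001
```

Call:
drive_tool([
  {"fingers": 1,"dx": 0.001,"dy": 0,"dz": 0,"wx": 0,"wy": 0,"wz": 0},
  {"fingers": 1,"dx": 0,"dy": 0,"dz": 0,"wx": 0,"wy": 0,"wz": 0},
])

```text
time: 22.28
eef_pos: [0.4471, -0.1086, 0.115]
tool_rot: [0.041, 0.706, -0.041, 0.706]
wrist_force: [-0.5, -1.2, 1.7]
grip_width: -0.0001
```

Call:
drive_tool([
  {"fingers": 1,"dx": 0.001,"dy": 0,"dz": 0,"wx": 0,"wy": 0,"wz": 0},
  {"fingers": 1,"dx": 0,"dy": 0,"dz": 0,"wx": 0,"wy": 0,"wz": 0},
])

```text
time: 22.45
eef_pos: [0.4469, -0.1082, 0.1137]
tool_rot: [0.041, 0.706, -0.041, 0.706]
wrist_force: [0.6, -0.5, 1.2]
grip_width: -0.0002
```

Call:
drive_tool([
  {"fingers": 1,"dx": 0.001,"dy": 0,"dz": 0,"wx": 0,"wy": 0,"wz": 0},
  {"fingers": 1,"dx": 0,"dy": 0,"dz": 0,"wx": 0,"wy": 0,"wz": 0},
])

```text
time: 22.62
eef_pos: [0.4463, -0.1077, 0.1121]
tool_rot: [0.041, 0.706, -0.041, 0.706]
wrist_force: [-0.2, 0.1, 0.1]
grip_width: -0.0001
```

Call:
drive_tool([
  {"fingers": 1,"dx": 0.001,"dy": 0,"dz": 0,"wx": 0,"wy": 0,"wz": 0},
  {"fingers": 1,"dx": 0,"dy": 0,"dz": 0,"wx": 0,"wy": 0,"wz": 0},
])

```text
time: 22.78
eef_pos: [0.4464, -0.1078, 0.1117]
tool_rot: [0.041, 0.706, -0.041, 0.705]
wrist_force: [-1.9, 1.0, 3.9]
grip_width: 0.0001
```

Call:
drive_tool([
  {"fingers": 1,"dx": 0.001,"dy": 0,"dz": 0,"wx": 0,"wy": 0,"wz": 0},
  {"fingers": 1,"dx": 0.0003,"dy": 0,"dz": 0,"wx": 0,"wy": 0,"wz": 0},
  {"fingers": 1,"dx": 0,"dy": 0,"dz": 0,"wx": 0,"wy": 0,"wz": 0},
])

```text
time: 23.03
eef_pos: [0.4465, -0.1079, 0.1114]
tool_rot: [0.041, 0.707, -0.04, 0.705]
wrist_force: [-5.5, 2.1, 13.8]
grip_width: 0.0002
```

Call:
drive_tool([
  {"fingers": 1,"dx": -0.01,"dy": 0,"dz": 0,"wx": 0,"wy": 0,"wz": 0},
  {"fingers": 1,"dx": -0.03,"dy": 0,"dz": 0,"wx": 0,"wy": 0,"wz": 0},
  {"fingers": 1,"dx": -0.035,"dy": -0.01,"dz": 0.01,"wx": 0,"wy": 0,"wz": 0},
  {"fingers": 1,"dx": -0.025,"dy": -0.03,"dz": 0.015,"wx": 0,"wy": 0,"wz": 0},
  {"fingers": 1,"dx": 0,"dy": -0.035,"dz": 0.02,"wx": 0,"wy": 0,"wz": 0},
])

```text
time: 23.45
eef_pos: [0.4856, -0.1889, 0.2168]
tool_rot: [0.038, 0.703, -0.042, 0.709]
wrist_force: [0.6, -0.2, 0.8]
grip_width: -0.0001
```

Call:
drive_tool([
  {"fingers": 1,"dx": 0,"dy": -0.035,"dz": 0.02,"wx": 0,"wy": 0,"wz": 0},
  {"fingers": 1,"dx": 0,"dy": -0.035,"dz": 0.02,"wx": 0,"wy": 0,"wz": 0},
  {"fingers": 1,"dx": 0.01,"dy": -0.028,"dz": 0,"wx": 0,"wy": 0,"wz": 0},
  {"fingers": 1,"dx": 0.02,"dy": 0,"dz": 0,"wx": 0,"wy": 0,"wz": 0},
  {"fingers": 1,"dx": 0,"dy": 0,"dz": 0,"wx": 0,"wy": 0,"wz": 0},
])

```text
time: 23.87
eef_pos: [0.5091, -0.2896, 0.1762]
tool_rot: [0.044, 0.708, -0.04, 0.704]
wrist_force: [-0.2, -0.1, -1.7]
grip_width: 0.0
```

```bash
python3 - <<'E'
from h import *
tb(); b,_=snap('side','s16')
cv2.imwrite('pics/s16z.png',cv2.resize(b[190:270,290:400],None,fx=6,fy=6,interpolation=cv2.INTER_CUBIC))
E
```

```text
t 23.87 box mm [  40.4 -126.8  176.2] F [-0.2 -0.1 -1.7] rot [0.0013 0.0059 0.0045] q [-0.72  0.26  1.64  0.    1.25 -2.18]
```

View pics/s16z.png

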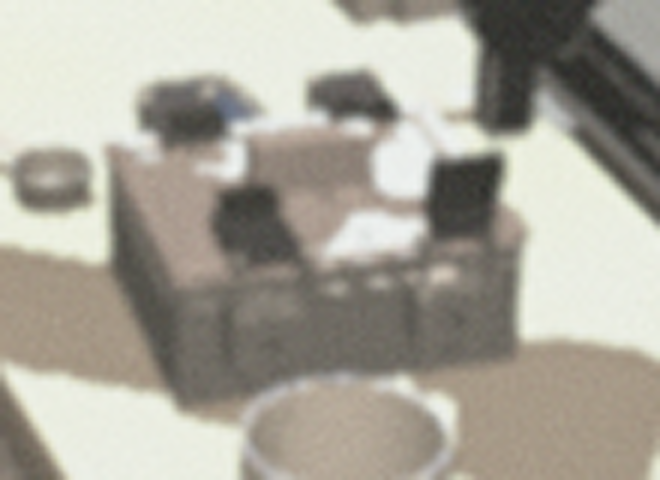

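Call:
drive_tool([
  {"fingers": 1,"dx": 0.025,"dy": 0,"dz": 0.001,"wx": 0,"wy": 0,"wz": 0},
  {"fingers": 1,"dx": 0.025,"dy": 0,"dz": 0,"wx": 0,"wy": 0,"wz": 0},
  {"fingers": 1,"dx": 0.006,"dy": 0,"dz": 0,"wx": 0,"wy": 0,"wz": 0},
  {"fingers": 1,"dx": 0,"dy": 0,"dz": 0,"wx": 0,"wy": 0,"wz": 0},
])

```text
time: 24.25
eef_pos: [0.5111, -0.288, 0.1229]
tool_rot: [0.042, 0.707, -0.04, 0.705]
wrist_force: [0.7, -0.2, -0.9]
grip_width: -0.0
```

```bash
python3 - <<'E'
from h import *
tb()
E
```

```text
t 24.25 box mm [  42.2 -124.9  122.9] F [ 0.7 -0.2 -0.9] rot [-0.0022  0.0037  0.0028] q [-0.72  0.33  1.67  0.    1.14 -2.18]
```

Call:
drive_tool([
  {"fingers": 1,"dx": 0.003,"dy": 0.004,"dz": 0,"wx": 0,"wy": 0,"wz": 0},
  {"fingers": 1,"dx": 0,"dy": 0.01,"dz": 0,"wx": 0,"wy": 0,"wz": 0},
  {"fingers": 1,"dx": 0,"dy": 0.008,"dz": 0,"wx": 0,"wy": 0,"wz": 0},
])

```text
time: 24.5
eef_pos: [0.5157, -0.2678, 0.1233]
tool_rot: [0.04, 0.705, -0.042, 0.707]
wrist_force: [-0.5, -0.5, 1.2]
grip_width: 0.0001
```

Call:
drive_tool([
  {"fingers": 1,"dx": 0,"dy": 0.008,"dz": 0,"wx": 0,"wy": 0,"wz": 0},
  {"fingers": 1,"dx": 0,"dy": 0.008,"dz": 0,"wx": 0,"wy": 0,"wz": 0},
])

```text
time: 24.67
eef_pos: [0.5174, -0.2517, 0.1228]
tool_rot: [0.04, 0.705, -0.041, 0.707]
wrist_force: [0.1, -1.1, -0.9]
grip_width: -0.0
```

Call:
drive_tool([
  {"fingers": 1,"dx": 0,"dy": 0.008,"dz": 0,"wx": 0,"wy": 0,"wz": 0},
  {"fingers": 1,"dx": 0,"dy": 0.01,"dz": 0,"wx": 0,"wy": 0,"wz": 0},
  {"fingers": 1,"dx": 0,"dy": 0,"dz": 0,"wx": 0,"wy": 0,"wz": 0},
])

```text
time: 24.92
eef_pos: [0.5186, -0.2321, 0.1212]
tool_rot: [0.041, 0.706, -0.04, 0.706]
wrist_force: [0.2, 0.6, -0.3]
grip_width: -0.0001
```

```bash
python3 - <<'E'
from h import *
tb()
E
```

```text
t 24.92 box mm [ 43.1 -68.5 121.2] F [ 0.2  0.6 -0.3] rot [-0.0024  0.0007  0.0013] q [-0.63  0.28  1.73  0.    1.13 -2.09]
```

Call:
drive_tool([
  {"fingers": 1,"dx": -0.02,"dy": 0,"dz": 0,"wx": 0,"wy": 0,"wz": 0},
  {"fingers": 1,"dx": -0.015,"dy": 0.011,"dz": 0,"wx": 0,"wy": 0,"wz": 0},
  {"fingers": 1,"dx": 0,"dy": 0.012,"dz": -0.001,"wx": 0,"wy": 0,"wz": 0},
  {"fingers": 1,"dx": 0,"dy": 0,"dz": 0,"wx": 0,"wy": 0,"wz": 0},
])

```text
time: 25.25
eef_pos: [0.5206, -0.2095, 0.1566]
tool_rot: [0.041, 0.706, -0.04, 0.706]
wrist_force: [0.2, 0.1, 0.5]
grip_width: 0.0001
```

```bash
python3 - <<'E'
from h import *
tb(); a,i=snap('wrist','w17')
E
```

```text
t 25.25 box mm [ 42.4 -45.9 156.6] F [0.2 0.1 0.5] rot [-0.0025 -0.0006  0.0007] q [-0.6   0.22  1.73  0.    1.19 -2.06]
```

View pics/w17.png

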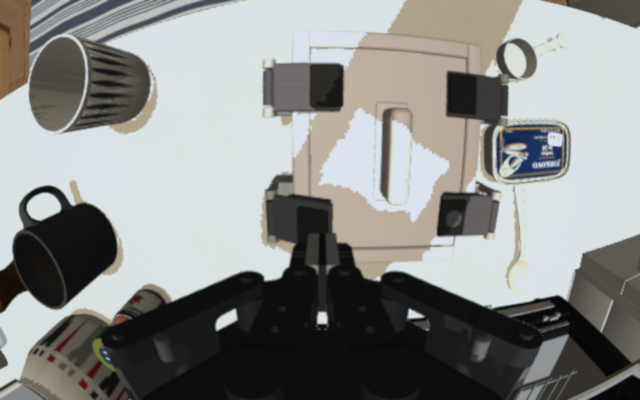

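Three clips lie flat over the rim; d (pixel 300,215) is folded in under the finger. Press d.

Call:
drive_tool([
  {"fingers": 1,"dx": 0.01,"dy": 0.001,"dz": 0,"wx": 0,"wy": 0,"wz": 0},
  {"fingers": 1,"dx": 0.008,"dy": 0,"dz": 0,"wx": 0,"wy": 0,"wz": 0},
  {"fingers": 1,"dx": 0.004,"dy": 0,"dz": 0,"wx": 0,"wy": 0,"wz": 0},
])

```text
time: 25.55
eef_pos: [0.519, -0.2097, 0.1314]
tool_rot: [0.042, 0.707, -0.04, 0.705]
wrist_force: [0.9, 0.8, 0.5]
grip_width: 0.0001
```

Call:
drive_tool([
  {"fingers": 1,"dx": 0.003,"dy": 0,"dz": 0,"wx": 0,"wy": 0,"wz": 0},
  {"fingers": 1,"dx": 0.002,"dy": 0,"dz": 0,"wx": 0,"wy": 0,"wz": 0},
])

```text
time: 25.72
eef_pos: [0.5198, -0.2103, 0.1281]
tool_rot: [0.041, 0.707, -0.041, 0.705]
wrist_force: [-0.8, -0.5, -0.1]
grip_width: 0.0001
```

Call:
drive_tool([
  {"fingers": 1,"dx": 0.002,"dy": 0,"dz": 0,"wx": 0,"wy": 0,"wz": 0},
  {"fingers": 1,"dx": 0,"dy": 0,"dz": 0,"wx": 0,"wy": 0,"wz": 0},
])

```text
time: 25.88
eef_pos: [0.5202, -0.2105, 0.1269]
tool_rot: [0.041, 0.706, -0.041, 0.706]
wrist_force: [-0.0, 0.6, -0.3]
grip_width: 0.0002
```

Call:
drive_tool([
  {"fingers": 1,"dx": 0.0015,"dy": 0,"dz": 0,"wx": 0,"wy": 0,"wz": 0},
  {"fingers": 1,"dx": 0,"dy": 0,"dz": 0,"wx": 0,"wy": 0,"wz": 0},
])

```text
time: 26.05
eef_pos: [0.5205, -0.2106, 0.126]
tool_rot: [0.041, 0.706, -0.041, 0.706]
wrist_force: [-0.5, 0.6, -0.7]
grip_width: 0.0003
```

Call:
drive_tool([
  {"fingers": 1,"dx": 0.0015,"dy": 0,"dz": 0,"wx": 0,"wy": 0,"wz": 0},
  {"fingers": 1,"dx": 0,"dy": 0,"dz": 0,"wx": 0,"wy": 0,"wz": 0},
])

```text
time: 26.22
eef_pos: [0.5205, -0.2105, 0.1244]
tool_rot: [0.041, 0.706, -0.041, 0.706]
wrist_force: [0.2, -0.0, 1.0]
grip_width: -0.0002
```

Call:
drive_tool([
  {"fingers": 1,"dx": 0.0015,"dy": 0,"dz": 0,"wx": 0,"wy": 0,"wz": 0},
  {"fingers": 1,"dx": 0,"dy": 0,"dz": 0,"wx": 0,"wy": 0,"wz": 0},
])

```text
time: 26.38
eef_pos: [0.5204, -0.2104, 0.1227]
tool_rot: [0.041, 0.706, -0.041, 0.706]
wrist_force: [0.5, -0.4, -0.4]
grip_width: -0.0002
```

Call:
drive_tool([
  {"fingers": 1,"dx": 0.0015,"dy": 0,"dz": 0,"wx": 0,"wy": 0,"wz": 0},
  {"fingers": 1,"dx": 0,"dy": 0,"dz": 0,"wx": 0,"wy": 0,"wz": 0},
])

```text
time: 26.55
eef_pos: [0.5204, -0.2104, 0.1212]
tool_rot: [0.041, 0.706, -0.041, 0.706]
wrist_force: [-0.3, 0.2, 0.9]
grip_width: 0.0005
```

Call:
drive_tool([
  {"fingers": 1,"dx": 0.0015,"dy": 0,"dz": 0,"wx": 0,"wy": 0,"wz": 0},
  {"fingers": 1,"dx": 0,"dy": 0,"dz": 0,"wx": 0,"wy": 0,"wz": 0},
])

```text
time: 26.72
eef_pos: [0.5205, -0.2103, 0.12]
tool_rot: [0.041, 0.706, -0.041, 0.706]
wrist_force: [-0.3, 0.6, 1.5]
grip_width: 0.0
```

Call:
drive_tool([
  {"fingers": 1,"dx": 0.0015,"dy": 0,"dz": 0,"wx": 0,"wy": 0,"wz": 0},
  {"fingers": 1,"dx": 0,"dy": 0,"dz": 0,"wx": 0,"wy": 0,"wz": 0},
])

```text
time: 26.88
eef_pos: [0.5206, -0.2101, 0.1187]
tool_rot: [0.041, 0.706, -0.041, 0.706]
wrist_force: [-0.9, 2.5, 4.6]
grip_width: 0.0001
```

Call:
drive_tool([
  {"fingers": 1,"dx": 0.001,"dy": 0,"dz": 0,"wx": 0,"wy": 0,"wz": 0},
  {"fingers": 1,"dx": 0,"dy": 0,"dz": 0,"wx": 0,"wy": 0,"wz": 0},
])

```text
time: 27.05
eef_pos: [0.5207, -0.2101, 0.1179]
tool_rot: [0.041, 0.706, -0.041, 0.706]
wrist_force: [-0.4, 1.9, 4.6]
grip_width: -0.0
```

Call:
drive_tool([
  {"fingers": 1,"dx": 0.001,"dy": 0,"dz": 0,"wx": 0,"wy": 0,"wz": 0},
  {"fingers": 1,"dx": 0,"dy": 0,"dz": 0,"wx": 0,"wy": 0,"wz": 0},
])

```text
time: 27.22
eef_pos: [0.5207, -0.2101, 0.1168]
tool_rot: [0.041, 0.706, -0.041, 0.706]
wrist_force: [-0.0, 2.1, 3.7]
grip_width: 0.0001
```

Call:
drive_tool([
  {"fingers": 1,"dx": 0.001,"dy": 0,"dz": 0,"wx": 0,"wy": 0,"wz": 0},
  {"fingers": 1,"dx": 0,"dy": 0,"dz": 0,"wx": 0,"wy": 0,"wz": 0},
])

```text
time: 27.38
eef_pos: [0.5207, -0.2103, 0.1155]
tool_rot: [0.041, 0.706, -0.041, 0.706]
wrist_force: [1.4, 1.5, 1.9]
grip_width: 0.0002
```

Call:
drive_tool([
  {"fingers": 1,"dx": 0.001,"dy": 0,"dz": 0,"wx": 0,"wy": 0,"wz": 0},
  {"fingers": 1,"dx": 0,"dy": 0,"dz": 0,"wx": 0,"wy": 0,"wz": 0},
])

```text
time: 27.55
eef_pos: [0.5201, -0.2105, 0.1139]
tool_rot: [0.041, 0.706, -0.041, 0.706]
wrist_force: [-0.3, -0.0, 0.4]
grip_width: 0.0004
```

Call:
drive_tool([
  {"fingers": 1,"dx": 0.001,"dy": 0,"dz": 0,"wx": 0,"wy": 0,"wz": 0},
  {"fingers": 1,"dx": 0,"dy": 0,"dz": 0,"wx": 0,"wy": 0,"wz": 0},
])

```text
time: 27.72
eef_pos: [0.5202, -0.2106, 0.1135]
tool_rot: [0.041, 0.706, -0.041, 0.706]
wrist_force: [-1.9, 0.5, 3.8]
grip_width: -0.0004
```

Call:
drive_tool([
  {"fingers": 1,"dx": 0.001,"dy": 0,"dz": 0,"wx": 0,"wy": 0,"wz": 0},
  {"fingers": 1,"dx": 0,"dy": 0,"dz": 0,"wx": 0,"wy": 0,"wz": 0},
])

```text
time: 27.88
eef_pos: [0.5202, -0.2105, 0.1133]
tool_rot: [0.041, 0.706, -0.041, 0.706]
wrist_force: [-3.3, 2.6, 9.9]
grip_width: 0.0003
```

Call:
drive_tool([
  {"fingers": 1,"dx": 0.0004,"dy": 0,"dz": 0,"wx": 0,"wy": 0,"wz": 0},
  {"fingers": 1,"dx": -0.01,"dy": 0,"dz": 0,"wx": 0,"wy": 0,"wz": 0},
  {"fingers": 1,"dx": -0.03,"dy": 0,"dz": 0,"wx": 0,"wy": 0,"wz": 0},
  {"fingers": 1,"dx": -0.035,"dy": 0.01,"dz": -0.01,"wx": 0,"wy": 0,"wz": 0},
  {"fingers": 1,"dx": -0.03,"dy": 0.02,"dz": -0.02,"wx": 0,"wy": 0,"wz": 0},
])

```text
time: 28.3
eef_pos: [0.4947, -0.1788, 0.2189]
tool_rot: [0.041, 0.705, -0.042, 0.707]
wrist_force: [0.9, 0.2, 1.4]
grip_width: -0.0003
```

Call:
drive_tool([
  {"fingers": 1,"dx": -0.01,"dy": 0.015,"dz": -0.03,"wx": 0,"wy": 0,"wz": 0},
  {"fingers": 1,"dx": 0,"dy": 0,"dz": -0.035,"wx": 0,"wy": 0,"wz": 0},
  {"fingers": 1,"dx": 0,"dy": 0,"dz": -0.02,"wx": 0,"wy": 0,"wz": 0},
  {"fingers": 1,"dx": 0,"dy": 0,"dz": 0,"wx": 0,"wy": 0,"wz": 0},
  {"fingers": 1,"dx": 0,"dy": 0,"dz": 0,"wx": 0,"wy": 0,"wz": 0},
])

```text
time: 28.72
eef_pos: [0.411, -0.1525, 0.2271]
tool_rot: [0.041, 0.706, -0.042, 0.706]
wrist_force: [-0.0, -0.5, -0.1]
grip_width: -0.0001
```

```bash
python3 - <<'E'
from h import *
tb(); b,_=snap('side','s18')
cv2.imwrite('pics/s18z.png',cv2.resize(b[190:270,290:400],None,fx=6,fy=6,interpolation=cv2.INTER_CUBIC))
a,i=snap('wrist','w18'); 
Rb=R.from_euler('z',YAW)
a=cv2.resize(a[90:290,200:440],None,fx=3,fy=3,interpolation=cv2.INTER_CUBIC).copy()
# overlay expected shut flap end edge (th=90) in green and th=80 in red
for sx in(1,-1):
 for sy in (1,-1):
  for th,c in((90,(0,255,0)),(80,(0,0,255))):
   t=np.radians(th);P=[]
   for x in(.0265,.0575):
    p=np.array([sx*x,sy*(.08-.045*np.sin(t)-.002*0),.0788+.045*np.cos(t)]); u,v=proj('wrist',Rb.apply(p)+np.r_[BX,0],i); P.append((round((u-199.5)*3),round((v-89.5)*3)))
   cv2.line(a,P[0],P[1],c,1)
cv2.imwrite('pics/w18z.png',a)
t0,_=snap('top','t18'); cv2.imwrite('pics/t18z.png',cv2.resize(t0[140:260,220:420],None,fx=4,fy=4,interpolation=cv2.INTER_CUBIC))
E
```

```text
t 28.72 box mm [-73.1  -2.  227.1] F [-0.  -0.5 -0.1] rot [-0.0001 -0.0009 -0.0007] q [-0.63 -0.19  2.   -0.    1.33 -2.09]
```

View pics/s18z.png

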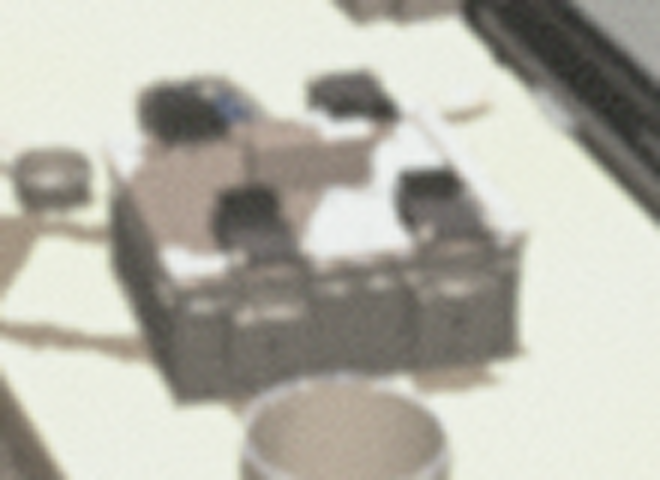

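View pics/w18z.png

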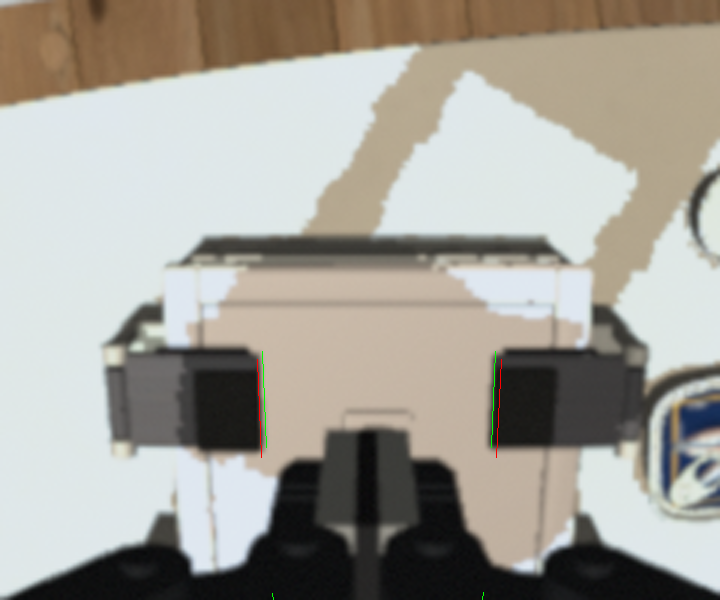

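View pics/t18z.png

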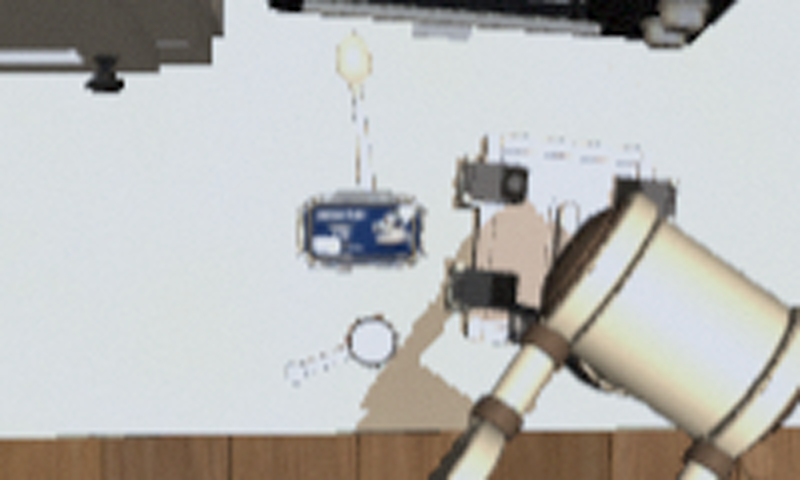

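```bash
python3 - <<'E'
from h import *
print(r.observe()['time'], r.job_done())
E
```

```text
the job is handed in; nothing more can be done
28.8667 None
```

The lid is on the food box and seated, and all four clips are shut in the order a, c, b, d, so each pair is diagonal. I handed the job in at 28.9 s with the arm clear and touching nothing.

- **Lid:** It met resistance at the expected seated height. Afterwards the wrist camera showed its rim centred on the box to about 1 mm.
- **Clips:** Each one gave a soft bump of about 4 N, dropped to nearly zero, then met a hard stop. I measured at most 10 to 16 N at those stops. The wrist and side pictures show all four flaps lying flat, and a check of flaps a, b and c against the expected closed position agreed; I did not check d that way.
- **Bystanders:** The tin, scoop and teaspoon are where they started in the last top picture. The arm hid the right side of that view, so I could not check the tumbler and mug from above. The carafe and jar were outside the part I looked at.

Two things did not go as expected:
- **First sweep:** Folding in clip a, the fingertip caught the clip's upper edge because I came in too high. The force rose to about 19 N upward, roughly 20 N in all. That is under the 25 N limit but more than I intended, and I swept lower for the other three.
- **Snap force:** The 4 N bump was below the stated 6 to 10 N. I read the force only after each step, so the peak may have fallen between readings.

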